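# Open the swing-bolt pressure vessel

### The arm

A 7-joint arm with a two-finger parallel gripper is mounted at the origin on a cart in front of the work surface, level with it; the furniture and walls round the work are solid. World frame = base frame: x ahead of the robot, y to its left, z up, the work surface at z = 0. Lengths are in m, angles in degrees, forces in N, time in s.
With the tool pointing down it reaches from about 0.425 to 0.825 m from the base axis. Payload 3.6 kg.
Tool frame: the origin (TCP) lies between the finger pads; the fingertips stand 14 mm ahead of it and the grasp point (between the pads) lies 5 mm behind it (bot.tcp_to_tips is the distance from the TCP to the fingertips, in m); x points along the fingers, z is the direction in which the jaws open and shut, and the axes are right-handed (so a half turn about x gives the same grasp; the last joint's range is limited). The gripper opens to 85 mm and grips with 20 to 120 N. Pads are 22 mm wide; open, the fingers measure 114 mm over their backs; the gripper's body (76 mm by 85 mm) begins 54 mm behind the grasp point. The pads swing forward as they close: fully open they stand 13 mm farther back than shut.
Start: joints at [63.856, 35.231, -0.722, 81.555, 0.464, 63.22, -2.315], TCP at [0.271, -0.591, 0.222] pointing down, gripper open.
Joint ranges: [-178.69, 178.69], [-17.37, 117.87], [-77.05, 75.6], [15.02, 138.74], [-78.02, 258.01], [0.78, 113.62], [-162.83, 162.83]. Speed limits (degrees/s): [159.86, 159.86, 180, 180, 180, 180, 180].

### API

Orientations are given as a 3x3 rotation matrix whose columns are the frame's x, y, z axes.
In Python, from cell import bot gives the robot as it stands.
- The arm moves only by the shell command python3 -m pendant 'ROWS' [FORCE]. ROWS is JSON, a list of rows, each an object of numbers: "gripper": the opening, from -1 (shut) to 1 (fully open); "x", "y", "z": the shift along the world's x, y, z in m; "turn": the turn about the world's z in rad. A call has 1 to 8 rows; each row is the pose to reach, as a shift and turn from the pose commanded when the call began; what a row does not reach only later rows make up. A row lasts 1/10 s, in which the tool goes at most 50 mm and 8.59 degrees, less where a joint would pass 70% of its speed; a pose out of reach is approached as far as the arm can. A call with a gripper value outside its range is refused whole. The fingers move at their own pace and stop on an object; FORCE is the grip in N (left out, the last holds). Time passes only in rows, so rows that repeat a pose let the fingers close. It gives the time, the measured TCP pose, the force and the opening at its end, in the units of the state.
- bot.sense(): the state, without advancing time (a new reading comes with each control period).
- bot.get_image(name): name is "scene" or "top" or "wrist"; returns the picture (384x512x3 uint8, red, green, blue); there is no depth.
- bot.calibration(name): a dict with "K" (3x3 intrinsics, pixels), "k1" (the pictures are not rectified: a ray, as slopes to the right and down, at radius r is drawn at 1 + k1 r^2 times it, then the intrinsics apply), "T" (4x4, takes a point from camera to world coordinates); the wrist camera has in their place "mount" (4x4, takes a point from camera to tool coordinates, whose origin is the TCP and whose axes are the tool frame's). Camera axes: x right, y down, z forward; pixel columns grow to the right and rows downward; lengths in m; the calibration is good to about 2 mm. A picture is of the moment at which its call begins: read the wrist's pose just before it. calibration takes no time and is no camera call.
- bot.finish_job(): hands the job in, once; it reports no verdict.
Trained networks look in the newest picture that a camera, given by its name, has taken for a name from the list of things; names that differ only in an ending like _2 or _b are one class to them, and where a whole thing is asked for, a point or a joint stands for the part that bears it (a point fixed in the world has none). Each returns a list of dicts, best first, with "confidence" (0 to 1); they miss things now and then, are a little off and sometimes report something else, mostly with a low value. They report only what shows in the picture. A call takes as long as a camera call.
- bot.boxes_of(target, camera): "xyz" ([x, y, z] in m, in world coordinates, good to about 4 mm: the middle of the surface that is visible of it).
The state is a dict: "t": time; "q": joint angles; "dq": joint speeds; "joint_efforts": joint torques, N m; "ee_pos": TCP position; "ee_rot": TCP orientation; "force": force on the tool from outside, world axes, zero at the start; "wrist_torque": the same for the moment, N m; "finger_gap": opening from 0.0 (shut) to 1.0 (fully open).
Only numpy, scipy, OpenCV 4.12 (cv2) and the standard library are available. Lean on these libraries where they do the work, as an engineer would, in place of code of your own. Each camera call takes 0.05 s, during which the arm holds its last target.

### The job

Open the small leaning steel pressure vessel: unscrew its wing nut until it is clear of the raised rim of the slotted lug, swing the eyebolt out of the slot and fold it fully down to the front, then raise the lid by its handle as far as it goes and leave it standing open. Let go of everything, and do not shift or upset the beaker, dish, timer and tape standing around it.

Things in the scene. Friction and masses are not known exactly. Their poses are not given: they have to be found in the camera images.
- vessel: small steel pressure vessel (round pot, 110 mm across, 110 mm deep) leaning 30 degrees towards its front in a fixed aluminium stand with a 150x168 mm base plate. Origin: on the bench, under the stand. Its own -x is the front, z is vertically up, y along the lid's hinge and the eyebolt's pivot. Everything is symmetric about its x-z plane. The pot's axis (and the tight eyebolt) points up and forward: direction (-0.5, 0, 0.866) in this frame. It does not move.
- bolt_pivot (a point): centre of the eyebolt's pivot, in a clevis on the front of the pot, about 73 mm above the bench. Axes: z along the bolt's shank towards the nut (turns as the bolt swings), y along the pivot. The bolt (8 mm shank, ends about 100 mm from the pivot) swings about y, forward and down.
- eyebolt (a joint): swing of the eyebolt about bolt_pivot, rad: 0 = in the lug's slot, 1.25 = stop, fully out and folded down (then pointing forward, 12 degrees below level). Its stiff pivot keeps it where it is left; about 3 N at the nut moves it. It leaves the lug only when the nut is clear of the lug's rim.
- nut_wings (a point): middle of the wing nut's wings, on the bolt's axis. Axes: z along the bolt, away from the pivot; x along the wings, y across their thickness. The wings are one flat plate, 64 mm long and 10 mm thick, from 14 mm below this point (towards the lug) to 8 mm above, with a rounded ear at each end rising to 17 mm above it; beneath it is a round hub of 24 mm diameter whose underside is 27 mm below this point and, with the nut tight, 70 mm from the pivot. The nut is captive.
- wing_nut (a joint): turn of the wing nut, rad: 0 = tight, grows as it is loosened (counterclockwise seen from the nut's top), stop at 4.0. It climbs 2 mm per rad along the bolt. Turning takes about 0.15 Nm. At 0 the wings point fore and aft (along the vessel's x-z plane). From about 2.5 rad on, the hub clears the lug's rim and the bolt swings freely; below 2.1 rad the rim blocks it.
- lug_seat (a point): centre of the seat of the slotted lug on the lid's front edge, where the bolt's axis crosses it with bolt and lid at 0. The lug is 40 mm wide, its 11 mm slot opens to the front, and it ends 17 mm in front of this point in a rim 4 mm high and 4 mm thick that catches the hub of a tight nut. Axes: those of the lid.
- lid_handle (a point): middle of the lid's handle: a round bar 12 mm thick, 60 mm clear between its posts, standing 40 mm off the lid over its centre. Axes: those of the lid: y along the bar, z square off the lid, -x towards the lug. The tight nut's axis is 88 mm in front of it.
- lid_hinge (a point): middle of the lid's hinge line (along its y), at the lid's back edge. The handle bar is 76 mm in front of it and 48 mm above it, measured in the lid's axes. Axes: those of the lid (tilt with it).
- lid (a joint): opening of the lid about lid_hinge, rad: 0 = shut, 1.1 = stop; the stiff hinge keeps it where it is left; about 8 N at the handle moves it. It cannot open while the nut bears on the lug.
- beaker: clear beaker, 72 mm wide, 92 mm tall, loose, a bystander; origin: centre of its underside
- timer: white bench timer, 58x68x16 mm, lying on its back, loose, a bystander; origin: centre of its underside
- tape_roll: roll of label tape, 55 mm across, 18 mm high, lying flat, loose, a bystander; origin: centre of its underside
- dish: clear petri dish, 62 mm across, 12 mm high, loose, a bystander; origin: centre of its underside

How it is judged (in metres and radians):
On the way, in this order (a step that is already met when the one before it is completed fails the run):
1. the wing nut is unscrewed (2.0 rad or more) with the bolt still in the lug and the lid shut (value of joint wing_nut above 2 rad and value of joint eyebolt below 0.35 rad and value of joint lid below 0.1 rad), for 0.05 s.
2. the eyebolt is folded down (1.0 rad or more) with the lid still shut (value of joint eyebolt above 1 rad and value of joint lid below 0.1 rad), for 0.2 s.
3. the lid is raised 0.85 rad or more (value of joint lid above 0.85 rad), for 0.2 s.
At the end, for the whole second after the job is handed in: The wing nut is at least 1.9 rad from tight, the eyebolt is folded out by at least 1.0 rad, the lid stands open by at least 0.85 rad, and bolt and lid are at rest (value of joint wing_nut above 1.9 rad and value of joint eyebolt above 1 rad and value of joint lid above 0.85 rad and velocity of joint lid between -0.05 and 0.05 rad/s and velocity of joint eyebolt between -0.05 and 0.05 rad/s); the robot touches nothing.
It fails at once if the beaker is shifted by more than 30 mm or tipped over (distance of beaker from where it was at the start of the episode above 0.03 m or angle between beaker's own z axis and vertical above 0.5 rad).
It fails at once if the timer is shifted by more than 30 mm or tipped over (distance of timer from where it was at the start of the episode above 0.03 m or angle between timer's own z axis and vertical above 0.5 rad).
It fails at once if the tape roll is shifted by more than 30 mm or tipped over (distance of tape_roll from where it was at the start of the episode above 0.03 m or angle between tape_roll's own z axis and vertical above 0.5 rad).
It fails at once if the dish is shifted by more than 30 mm or tipped over (distance of dish from where it was at the start of the episode above 0.03 m or angle between dish's own z axis and vertical above 0.5 rad).
It also fails if it takes over 72 s, if anything falls off the work surface, if the arm or the gripper's body presses on something with over 40 N, if the wrist force passes 120 N, or if a joint passes its speed limit or range.

## Working session

There is one attempt and no reset: what is moved stays moved. The work goes in short steps, Python scripts to look and compute and a shell command to move; the robot and the scene stay as the last step left them, time stands still between calls to the robot, and variables do not carry over. Pictures are saved under pics/ and viewed, and the job is handed in when it is done.

```bash
ls; mkdir -p pics
python3 - <<'E'
from cell import bot
import cv2
s=bot.sense();print(s['t'],s['ee_pos'],s['ee_rot'],s['finger_gap'],s['force'])
for n in ['scene','top','wrist']:
    im=bot.get_image(n); cv2.imwrite(f'pics/{n}0.png',im[:,:,::-1])
    for t in ['vessel','bolt_pivot','nut_wings','lug_seat','lid_handle','lid_hinge','beaker','timer','tape_roll','dish']:
        try:
            r=bot.boxes_of(t,n); print(n,t,[(x['xyz'],round(x['confidence'],2)) for x in r[:2]])
        except Exception as e: print(n,t,e)
print(bot.sense()['t'])
E
```

```text
pics
0.0 [ 0.27051737 -0.59012773  0.22072127] [[-1.13313602e-03  9.09013301e-01  4.16765564e-01]
 [ 2.40371641e-03  4.16767103e-01 -9.09010123e-01]
 [-9.99996469e-01 -2.82458857e-05 -2.65726400e-03]] 0.9989398087054038 [ 1.06635997 -0.04465371  0.04539387]
scene vessel [([0.6176, 0.3058, 0.1355], 0.74)]
scene bolt_pivot [([0.548, 0.2416, 0.1555], 0.83)]
scene nut_wings [([0.5379, 0.2385, 0.162], 0.67)]
scene lug_seat [([0.6144, 0.2819, 0.1739], 0.57)]
scene lid_handle [([0.6121, 0.2859, 0.1739], 0.74)]
scene lid_hinge [([0.6099, 0.2823, 0.1748], 0.59)]
scene beaker [([0.5928, 0.4693, 0.0584], 0.68)]
scene timer [([0.5251, 0.5027, 0.0177], 0.79)]
scene tape_roll [([0.4172, 0.092, 0.0202], 0.81)]
scene dish [([0.4494, 0.4206, 0.0115], 0.81)]
top vessel [([0.6288, 0.2881, 0.1739], 0.83)]
top bolt_pivot [([0.5436, 0.2371, 0.1628], 0.43)]
top nut_wings [([0.5441, 0.2379, 0.1632], 0.62)]
top lug_seat [([0.6221, 0.2797, 0.183], 0.81)]
top lid_handle [([0.6218, 0.2781, 0.1846], 0.59)]
top lid_hinge [([0.6275, 0.2792, 0.1846], 0.71)]
top beaker [([0.6152, 0.4688, 0.051], 0.85), ([0.542, 0.2381, 0.1617], 0.55)]
top timer [([0.5304, 0.4989, 0.0147], 0.91)]
top tape_roll [([0.4244, 0.0874, 0.0193], 0.72), ([0.6228, 0.2818, 0.1836], 0.45)]
top dish [([0.4516, 0.4229, 0.0166], 0.63)]
wrist vessel []
wrist bolt_pivot []
wrist nut_wings []
wrist lug_seat []
wrist lid_handle []
wrist lid_hinge []
wrist beaker []
wrist timer []
wrist tape_roll []
wrist dish []
1.65
```

View pics/scene0.png

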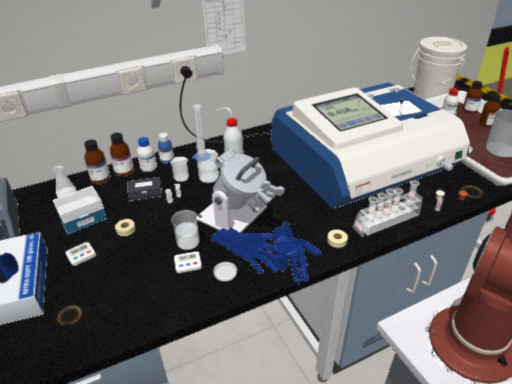

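View pics/top0.png

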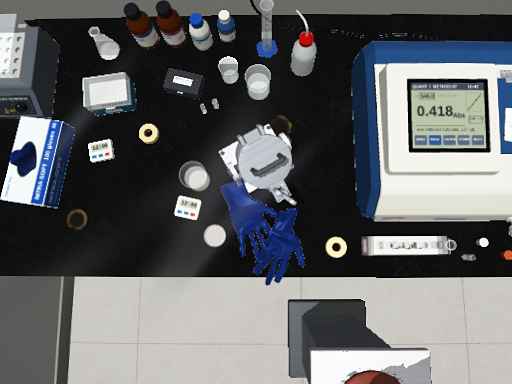

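The scene shows the vessel at about (240,185) px with its wing nut pointing to the front right. The gloves lie in front of it, and the beaker, timer and dish are to the left in the picture. The nut is near (0.543, 0.238) and the vessel's yaw is roughly 28°. I'll fly above it next.

```bash
python3 -m pendant '[{"z":0.05},{"z":0.1,"y":0.02},{"x":0.01,"y":0.07,"z":0.13},{"x":0.03,"y":0.12,"z":0.13},{"x":0.05,"y":0.17,"z":0.13},{"x":0.06,"y":0.21,"z":0.13},{"x":0.08,"y":0.26,"z":0.13},{"x":0.09,"y":0.3,"z":0.13}]'
python3 -m pendant '[{"x":0.02,"y":0.045},{"x":0.035,"y":0.09},{"x":0.05,"y":0.135},{"x":0.065,"y":0.18},{"x":0.08,"y":0.225},{"x":0.1,"y":0.27},{"x":0.12,"y":0.315},{"x":0.14,"y":0.36}]'
python3 - <<'E'
from cell import bot
s=bot.sense();print(s['t'],s['ee_pos'],s['q'],s['ee_rot'])
print(bot.calibration('wrist'))
E
```

```text
1.65 [ 0.27087487 -0.59082406  0.22188599] [63.85563236 35.23184712 -0.72341785 81.55541988  0.46256424 63.22126017
 -2.31412149] [[ 2.39254747e-05  9.09020835e-01  4.16750670e-01]
 [ 1.21957463e-04  4.16750664e-01 -9.09020830e-01]
 [-9.99999992e-01  7.25746094e-05 -1.00890918e-04]]
{'K': array([[273.0084048 ,   0.        , 253.95003543],
       [  0.        , 273.0084048 , 190.93926944],
       [  0.        ,   0.        ,   1.        ]]), 'k1': -0.013218019379641335, 'mount': array([[ 1.01382802e-03, -3.04016795e-01,  9.52666133e-01,
        -1.52011800e-01],
       [ 1.03051974e-03, -9.52665799e-01, -3.04017785e-01,
         7.89603435e-02],
       [ 9.99998955e-01,  1.28996300e-03, -6.52543968e-04,
        -8.99174064e-04],
       [ 0.00000000e+00,  0.00000000e+00,  0.00000000e+00,
         1.00000000e+00]])}invalid input at $[0]: expected keys gripper, x, y, z, turn
invalid input at $[0]: expected keys gripper, x, y, z, turn
```

```bash
python3 -m pendant '[{"x":0,"y":0,"z":0.05,"turn":0,"gripper":1},{"x":0,"y":0.02,"z":0.09,"turn":0,"gripper":1},{"x":0.01,"y":0.06,"z":0.12,"turn":0,"gripper":1},{"x":0.03,"y":0.1,"z":0.13,"turn":0,"gripper":1},{"x":0.05,"y":0.14,"z":0.13,"turn":0,"gripper":1},{"x":0.06,"y":0.185,"z":0.13,"turn":0,"gripper":1},{"x":0.08,"y":0.23,"z":0.13,"turn":0,"gripper":1},{"x":0.09,"y":0.275,"z":0.13,"turn":0,"gripper":1}]'
```

```text
t: 2.45
ee_pos: [0.3622, -0.3135, 0.3521]
ee_rot: [[0.002, 0.908, 0.418], [-0.0, 0.418, -0.908], [-1.0, 0.001, 0.001]]
force: [-0.5, 0.3, 1.2]
finger_gap: 1.003
```

```bash
python3 -m pendant '[{"x":0.02,"y":0.045,"z":0,"turn":0,"gripper":1},{"x":0.035,"y":0.09,"z":0,"turn":0,"gripper":1},{"x":0.05,"y":0.135,"z":0,"turn":0,"gripper":1},{"x":0.065,"y":0.18,"z":0,"turn":0,"gripper":1},{"x":0.08,"y":0.225,"z":0,"turn":0,"gripper":1},{"x":0.095,"y":0.27,"z":0,"turn":0,"gripper":1},{"x":0.11,"y":0.315,"z":0,"turn":0,"gripper":1},{"x":0.125,"y":0.36,"z":0,"turn":0,"gripper":1}]'
python3 - <<'E'
from cell import bot
s=bot.sense();print(s['t'],s['ee_pos'],s['q'],s['ee_rot'])
E
```

```text
t: 3.25
ee_pos: [0.4862, 0.0458, 0.3523]
ee_rot: [[0.001, 0.909, 0.416], [-0.0, 0.416, -0.909], [-1.0, 0.001, 0.001]]
force: [0.8, -0.4, -0.2]
finger_gap: 1.003
3.25 [0.48617274 0.04584939 0.35228175] [  6.72353601  15.11953313 -19.47854602  94.31943445   5.28959474
  71.40977549 -79.21648   ] [[ 1.00584997e-03  9.09246284e-01  4.16257351e-01]
 [-1.98229080e-04  4.16257735e-01 -9.09246644e-01]
 [-9.99999474e-01  8.32051399e-04  5.98931885e-04]]
```

```bash
python3 -m pendant '[{"x":0.008,"y":0.045,"z":0,"turn":0,"gripper":1},{"x":0.015,"y":0.09,"z":0,"turn":0,"gripper":1},{"x":0.02,"y":0.13,"z":0,"turn":0,"gripper":1},{"x":0.025,"y":0.16,"z":0,"turn":0,"gripper":1},{"x":0.025,"y":0.165,"z":0,"turn":0,"gripper":1}]'
cat > h.py <<'E'
from cell import bot
import numpy as np,cv2
def cam(n,s=None):
    c=bot.calibration(n)
    if 'T' in c: T=c['T']
    else:
        W=np.eye(4);W[:3,:3]=s['ee_rot'];W[:3,3]=s['ee_pos'];T=W@c['mount']
    return c['K'],c['k1'],np.array(T)
def proj(P,C):
    K,k1,T=C
    p=(np.atleast_2d(P)-T[:3,3])@T[:3,:3]
    d=p[:,:2]/p[:,2:]; d=d*(1+k1*(d**2).sum(1))[:,None]
    return d@K[:2,:2].T+K[:2,2]
def model(x,y,psi,nut=0.,swing=0.,lid=0.):
    """returns dict of world points; x,y = bolt pivot xy, psi yaw"""
    R=np.array([[np.cos(psi),-np.sin(psi),0],[np.sin(psi),np.cos(psi),0],[0,0,1]])
    t=-(np.pi/6+swing)
    a=np.array([np.sin(t),0,np.cos(t)]);u=np.array([-np.cos(t),0,np.sin(t)]);v=np.array([0,1,0])
    u=-np.array([np.cos(t),0,-np.sin(t)])
    P=np.array([0,0,.073]);h=.097+.002*nut
    w=np.cos(nut)*u+np.sin(nut)*np.cross(a,u)
    c=P+h*a
    pts=dict(pivot=P,nut=c,earF=c+w*.032,earB=c-w*.032,earFt=c+w*.028+a*.017,earBt=c-w*.028+a*.017)
    a0=np.array([-.5,0,.866]);b=np.array([.866,0,.5])
    for k in(-.03,0,.03): pts[f'h{k}']=P+.110*a0+.088*b+k*v
    return {k:R@p+np.array([x,y,0]) for k,p in pts.items()}
E
python3 - <<'E'
from h import *
s=bot.sense();im=bot.get_image('wrist');print(s['t'],s['ee_pos'],s['q'])
cv2.imwrite('pics/w1.png',cv2.resize(im[:,:,::-1],None,fx=1.5,fy=1.5))
print(bot.boxes_of('nut_wings','wrist')[:2],bot.boxes_of('lid_handle','wrist')[:2])
np.savez('w1.npz',p=s['ee_pos'],r=s['ee_rot'])
E
```

```text
t: 3.75
ee_pos: [0.5099, 0.2143, 0.3516]
ee_rot: [[-0.001, 0.906, 0.424], [0.003, 0.424, -0.906], [-1.0, 0.001, -0.003]]
force: [-0.1, 0.0, -0.7]
finger_gap: 1.0
3.75 [0.50987698 0.21431123 0.35160145] [ -9.9174389   22.02581211 -22.73553477  84.8688277    8.43825198
  74.7734847  -98.31105892]
[{'xyz': [0.5504, 0.2342, 0.1634], 'confidence': 0.75}, {'xyz': [0.5331, 0.4951, 0.0194], 'confidence': 0.64}] [{'xyz': [0.625, 0.2748, 0.1823], 'confidence': 0.8}]
```

View pics/w1.png

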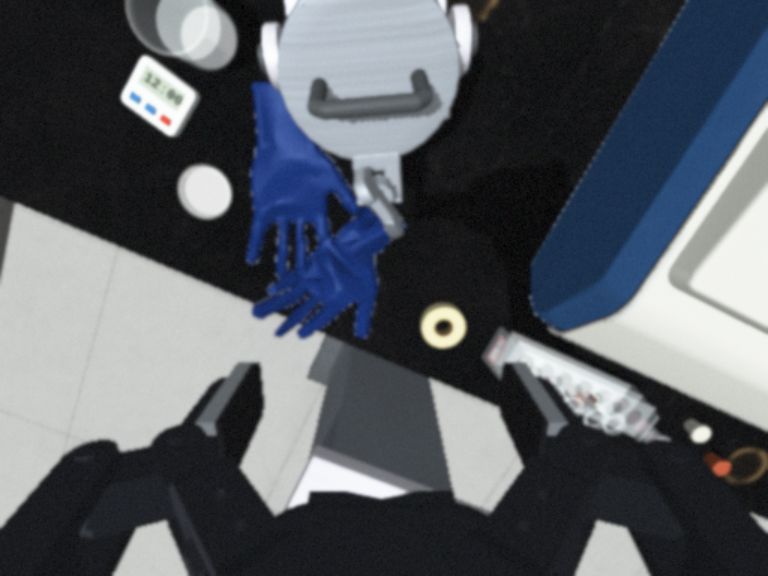

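Run:
```python
from h import *
im=cv2.imread('pics/w1.png')
c=cv2.resize(im[20:260,250:490],(768,768),interpolation=cv2.INTER_CUBIC)[:600+168]
c=cv2.resize(c,(600,600)); cv2.imwrite('pics/w1c.png',c)
t=cv2.imread('pics/top0.png')[110:220,220:320]; cv2.imwrite('pics/t0c.png',cv2.resize(t,None,fx=5,fy=5,interpolation=cv2.INTER_CUBIC))
```

```text
(no output)
```

View pics/w1c.png

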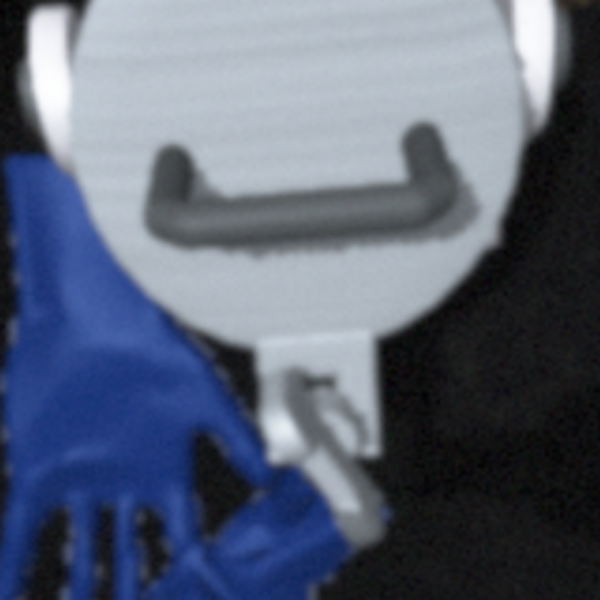

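View pics/t0c.png

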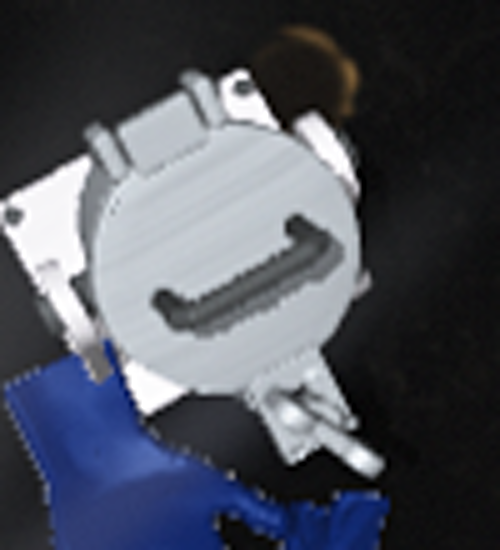

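```bash
cat > fit.py <<'E'
from h import *
from scipy.optimize import least_squares
z=np.load('w1.npz');Cw=cam('wrist',dict(ee_pos=z['p'],ee_rot=z['r']));Ct=cam('top')
W=lambda x,y:((250+x/2.5)/1.5,(20+y/2.5)/1.5)
T=lambda x,y:(220+x/5,110+y/5)
a=np.array([-.5,0,.866]);b=np.array([.866,0,.5]);v=np.array([0,1.,0])
def pts(p):
    x,y,psi,nut,h=p
    R=np.array([[np.cos(psi),-np.sin(psi),0],[np.sin(psi),np.cos(psi),0],[0,0,1]])
    P=np.array([0,0,.073]);c=P+(.097+.002*nut)*a
    w=-np.cos(nut)*b+np.sin(nut)*np.cross(a,-b)
    seat=P+.070*a
    L=dict(ef=c+w*.030+a*.010,eb=c-w*.030+a*.012,hm=P+h*a+.088*b,hl=P+h*a+.088*b+.036*v,hr=P+h*a+.088*b-.036*v,
      ll=seat-.017*b+.02*v+.004*a,lr=seat-.017*b-.02*v+.004*a)
    return {k:R@q+np.array([x,y,0]) for k,q in L.items()}
obs=[('ef',Cw,W(368,535)),('eb',Cw,W(290,378)),('hl',Cw,W(172,218)),('hr',Cw,W(435,192)),('ll',Cw,W(270,463)),('lr',Cw,W(381,455)),
('ef',Ct,T(372,462)),('eb',Ct,T(290,402)),('hl',Ct,T(172,310)),('hr',Ct,T(320,245)),('ll',Ct,T(293,463)),('lr',Ct,T(352,425))]
def res(p):
    q=pts(p);return np.concatenate([proj(q[k],C)[0]-o for k,C,o in obs])
r=least_squares(res,[.59,.26,.5,.4,.11],loss='soft_l1')
if __name__=='__main__':
    print(r.x,np.degrees(r.x[2:4]));
    for o,e in zip(obs,res(r.x).reshape(-1,2).round(1)):print(o[0],e)
    print({k:q.round(4) for k,q in pts(r.x).items()})
    J=r.jac;print(np.sqrt(np.diag(np.linalg.inv(J.T@J))))
    x,y,psi,nut,h=r.x
    m=model(x,y,psi,nut);print(m['nut'])
E
python3 fit.py
```

```text
[0.58878393 0.25762594 0.52398066 0.37022118 0.10525925] [30.02188026 21.21211084]
ef [-0.4  1.2]
eb [-0.7  8.7]
hl [-0.6 -0.1]
hr [1.3 0. ]
ll [ 1.1 -0.1]
lr [ 0.9 -0.5]
ef [-0.6  1.3]
eb [-1.7 -0.9]
hl [0.6 0.8]
hr [-1.7 -1.7]
ll [-1.7 -0.7]
lr [ 0.4 -1.2]
{'ef': array([0.5266, 0.2092, 0.1523]), 'eb': array([0.5568, 0.2517, 0.182 ]), 'hm': array([0.6092, 0.2694, 0.2082]), 'hl': array([0.5912, 0.3006, 0.2082]), 'hr': array([0.6272, 0.2383, 0.2082]), 'll': array([0.534 , 0.2491, 0.1286]), 'lr': array([0.554 , 0.2144, 0.1286])}
[0.00082425 0.00069806 0.01206961 0.03724432 0.00262692]
[0.54647041 0.23317467 0.15764571]
```

```bash
sed -i "s/('eb',Cw,W(290,378)),/('eb',Cw,W(290,425)),/" fit.py; python3 fit.py
python3 - <<'E'
from fit import *
x,y,psi,nut,h=r.x
im=cv2.imread('pics/w1.png')
im2=cv2.resize(im[20:260,250:490],(720,720),interpolation=cv2.INTER_CUBIC)
R=np.array([[np.cos(psi),-np.sin(psi),0],[np.sin(psi),np.cos(psi),0],[0,0,1]])
for n,col in((0.3,(0,255,0)),(.5,(0,0,255))):
  c=np.array([0,0,.073])+(.097+.002*n)*a
  w=-np.cos(n)*b+np.sin(n)*np.cross(a,-b);nn=np.cross(a,w)
  q=[c+w*sx*.032+nn*.005*sy+a*z for z in(-.014,.017) for sx,sy in((1,1),(1,-1),(-1,-1),(-1,1))]
  p=(proj(np.array(q)@R.T+[x,y,0],Cw)*1.5-[250,20])*3
  for L in (p[:4],p[4:]): cv2.polylines(im2,[L.round().astype(int).reshape(-1,1,2)],True,col,1)
cv2.imwrite('pics/ov.png',im2[200:720])
E
```

```text
[0.58771308 0.25722906 0.52362845 0.39944184 0.10246442] [30.00170042 22.88633162]
ef [0.1 1.9]
eb [-1.4 -2.5]
hl [-0.4 -0.2]
hr [0.8 0.1]
ll [1.  0.8]
lr [0.8 0.4]
ef [-0.2  1.5]
eb [-1.7 -0.2]
hl [0.5 1. ]
hr [-1.9 -1.5]
ll [-1.6 -0.3]
lr [ 0.6 -0.8]
{'ef': array([0.5261, 0.2082, 0.1525]), 'eb': array([0.5551, 0.2518, 0.1819]), 'hm': array([0.6093, 0.2697, 0.2057]), 'hl': array([0.5913, 0.3009, 0.2057]), 'hr': array([0.6273, 0.2385, 0.2057]), 'll': array([0.5329, 0.2487, 0.1286]), 'lr': array([0.5529, 0.214 , 0.1286])}
[0.00083952 0.00070045 0.01199009 0.04382406 0.00271933]
[0.54536565 0.23277808 0.15769632]
```

View pics/ov.png

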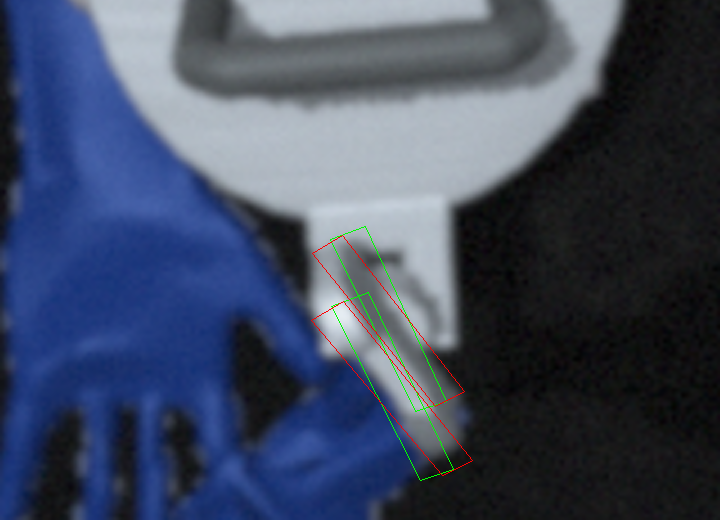

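```bash
python3 -m pendant '[{"x":0.01,"y":0.005,"z":-0.03,"turn":0.14,"gripper":0.1},{"x":0.02,"y":0.01,"z":-0.06,"turn":0.28,"gripper":0.1},{"x":0.03,"y":0.015,"z":-0.09,"turn":0.42,"gripper":0.1},{"x":0.0355,"y":0.0185,"z":-0.12,"turn":0.44,"gripper":0.1},{"x":0.0355,"y":0.0185,"z":-0.13,"turn":0.44,"gripper":0.1},{"x":0.0355,"y":0.0185,"z":-0.13,"turn":0.44,"gripper":0.1},{"x":0.0355,"y":0.0185,"z":-0.13,"turn":0.44,"gripper":0.1}]' 30
python3 - <<'E'
from h import *
s=bot.sense();im=bot.get_image('wrist');print(s['t'],s['ee_pos'],s['q'][6],np.degrees(np.arctan2(s['ee_rot'][1][2],s['ee_rot'][0][2])),s['finger_gap'])
cv2.imwrite('pics/w2.png',cv2.resize(im[:,:,::-1],None,fx=1.5,fy=1.5))
E
```

```text
t: 4.6
ee_pos: [0.547, 0.2271, 0.2235]
ee_rot: [[0.002, 0.646, 0.763], [0.0, 0.763, -0.646], [-1.0, 0.002, 0.001]]
force: [-0.1, -0.1, -0.2]
finger_gap: 0.548
4.6 [0.54702884 0.22706881 0.22346357] -79.38115168031673 -40.261827425867544 0.5484989211715433
```

View pics/w2.png

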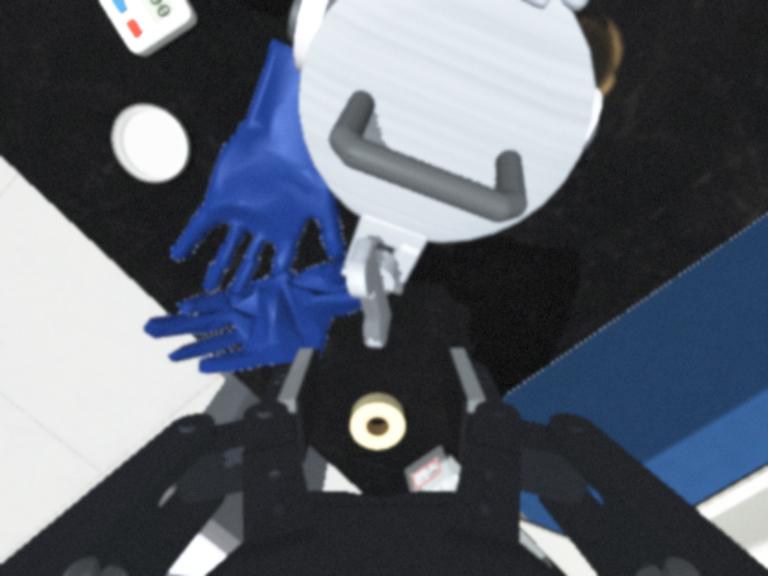

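```bash
cat > ov.py <<'E'
from fit import *
def wings(n,swing,x,y,psi):
  t=np.pi/6+swing
  A=np.array([-np.sin(t),0,np.cos(t)]);B=np.array([np.cos(t),0,np.sin(t)])
  R=np.array([[np.cos(psi),-np.sin(psi),0],[np.sin(psi),np.cos(psi),0],[0,0,1]])
  c=np.array([0,0,.073])+(.097+.002*n)*A
  w=-np.cos(n)*B+np.sin(n)*np.cross(A,-B);nn=np.cross(A,w)
  q=[c+w*sx*.032+nn*.005*sy+A*z for z in(-.014,.017) for sx,sy in((1,1),(1,-1),(-1,-1),(-1,1))]
  return np.array(q)@R.T+[x,y,0]
def overlay(im,C,crop,sc,lst,out,P=None):
  x,y,psi=r.x[:3] if P is None else P
  x0,y0,x1,y1=crop
  o=cv2.resize(im[y0:y1,x0:x1],None,fx=sc,fy=sc,interpolation=cv2.INTER_CUBIC)
  for (n,sw),col in zip(lst,((0,255,0),(0,0,255),(255,0,0))):
    p=(proj(wings(n,sw,x,y,psi),C)-[x0,y0])*sc
    for L in (p[:4],p[4:]): cv2.polylines(o,[L.round().astype(int).reshape(-1,1,2)],True,col,1)
  cv2.imwrite(out,o)
E
python3 - <<'E'
from ov import *
s=bot.sense()
im=cv2.resize(cv2.imread('pics/w2.png'),(512,384),interpolation=cv2.INTER_AREA)
overlay(im,cam('wrist',s),(190,120,310,240),5,[(.4,0)],'pics/ov2.png')
E
```

```text
(no output)
```

View pics/ov2.png

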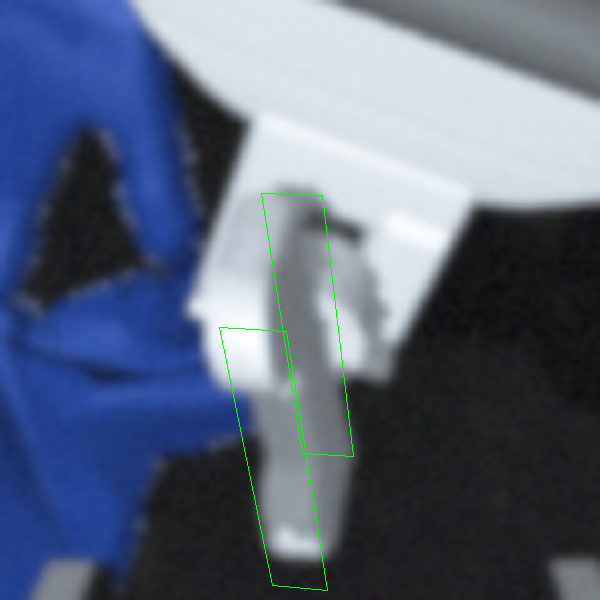

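```bash
cat > fit2.py <<'E'
from fit import *
import fit
s=bot.sense();C2=cam('wrist',s);V=lambda x,y:(190+x/5,120+y/5)
obs2=[('ll',C2,V(192,308)),('lr',C2,V(388,378)),('ef',C2,V(302,548)),('hl',C2,np.array((345,135))/1.5),('hr',C2,np.array((510,205))/1.5)]
wt=lambda C:1.0 if C is C2 else (0.7 if C is Ct else 0.4)
allo=[o for o in obs if o[0]!='eb']+obs2
def res2(p):
    q=pts(p);return np.concatenate([wt(C)*(proj(q[k],C)[0]-o) for k,C,o in allo]+[[(proj(q['eb'],C2)[0][0]-V(298,0)[0])]])
r2=least_squares(res2,r.x,loss='soft_l1')
if __name__=='__main__':
    print(r2.x)
    for o,e in zip(allo,res2(r2.x)[:-1].reshape(-1,2).round(1)):print(o[0],wt(o[1]),e)
    x,y,psi,nut,h=r2.x;print(model(x,y,psi,nut)['nut'],pts(r2.x)['hm'])
    from ov import *
    im=cv2.resize(cv2.imread('pics/w2.png'),(512,384),interpolation=cv2.INTER_AREA)
    overlay(im,C2,(190,120,310,240),5,[(nut,0)],'pics/ov3.png',(x,y,psi))
E
python3 fit2.py
```

```text
[0.58901274 0.25871195 0.52695396 0.36281426 0.10521765]
ef 0.4 [-0.6  0.4]
hl 0.4 [-0.9 -0.1]
hr 0.4 [-0.1 -0.2]
ll 0.4 [ 0.  -0.1]
lr 0.4 [-0.  -0.3]
ef 0.7 [-0.7  0.9]
hl 0.7 [0.1 0.6]
hr 0.7 [-1.6 -1.3]
ll 0.7 [-1.5 -0.6]
lr 0.7 [ 0.  -0.9]
ll 1.0 [0.  1.2]
lr 1.0 [0.6 0.7]
ef 1.0 [-0.9 -2. ]
hl 1.0 [0.4 3.6]
hr 1.0 [ 2.9 -0.8]
[0.54677851 0.23413871 0.15763288] [0.60941052 0.27058005 0.20811848]
```

View pics/ov3.png

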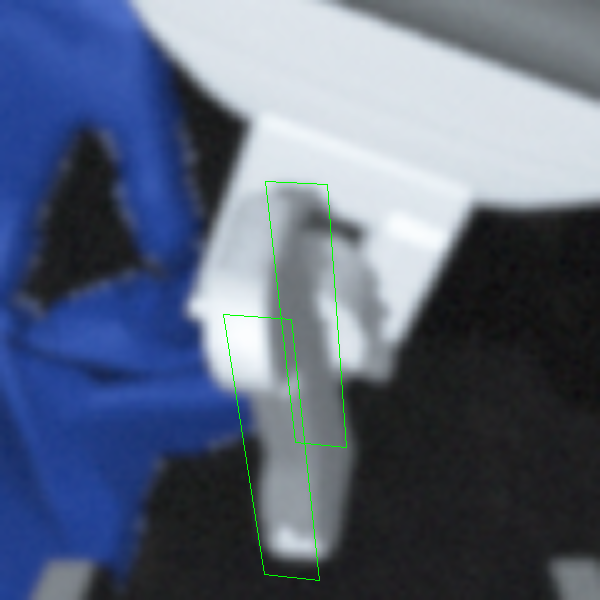

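```bash
python3 -m pendant '[{"x":0,"y":0.006,"z":-0.01,"turn":0,"gripper":0.0},{"x":0,"y":0.006,"z":-0.03,"turn":0,"gripper":0.0},{"x":0,"y":0.006,"z":-0.045,"turn":0,"gripper":0.0},{"x":0,"y":0.006,"z":-0.054,"turn":0,"gripper":0.0},{"x":0,"y":0.006,"z":-0.054,"turn":0,"gripper":0.0}]' 30
python3 - <<'E'
from h import *
im=bot.get_image('wrist')
cv2.imwrite('pics/w3.png',cv2.resize(im[:,:,::-1],None,fx=1.5,fy=1.5))
E
```

```text
t: 5.15
ee_pos: [0.5457, 0.2336, 0.1669]
ee_rot: [[-0.002, 0.645, 0.764], [-0.001, 0.764, -0.645], [-1.0, -0.002, -0.001]]
force: [-1.0, -0.4, -0.5]
finger_gap: 0.501
```

View pics/w3.png

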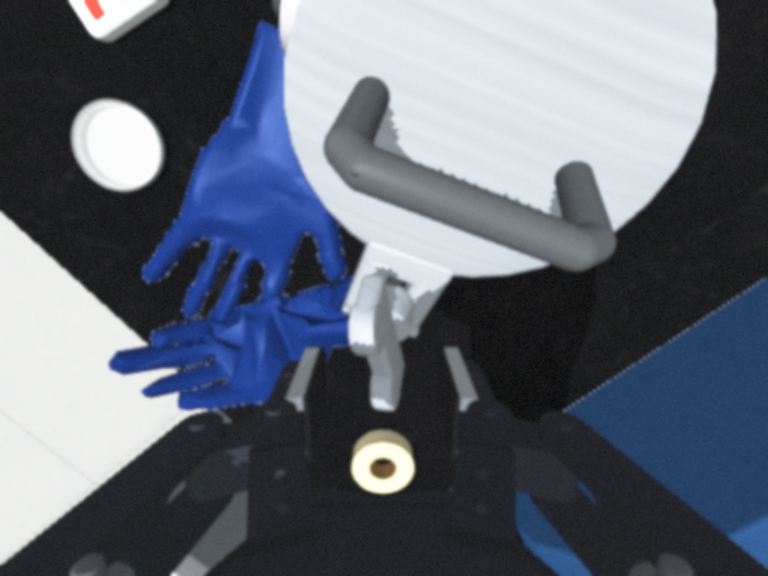

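Run:
```python
from fit2 import *
from ov import *
s=bot.sense();C=cam('wrist',s)
R=np.array(s['ee_rot']);p=np.array(s['ee_pos'])
print('tcp',proj(p,C)*1.5,'tip',proj(p+R[:,0]*.014,C)*1.5,'grasp',proj(p-R[:,0]*.005,C)*1.5)
for w in(-.011,.011):
  for z in(-.02,.02): print('padtip',w,z,proj(p+R@[.014,w,z],C)*1.5)
x,y,psi,nut,h=.58901274,.25871195,.52695396,.36281426,.105
print(proj(model(x,y,psi,nut)['nut'],C)*1.5)
im=cv2.resize(cv2.imread('pics/w3.png'),(512,384),interpolation=cv2.INTER_AREA)
overlay(im,C,(180,150,330,290),5,[(nut,0)],'pics/ov4.png',(x,y,psi))
```

```text
tcp [[382.0337093  357.55635417]] tip [[381.96385252 342.80651124]] grasp [[382.06139304 363.40316332]]
padtip -0.011 -0.02 [[337.81618273 364.83299017]]
padtip -0.011 0.02 [[426.02290632 364.92829858]]
padtip 0.011 -0.02 [[336.24068394 319.82650489]]
padtip 0.011 0.02 [[427.77719747 319.92585069]]
[[382.65459598 345.57572809]]
```

View pics/ov4.png

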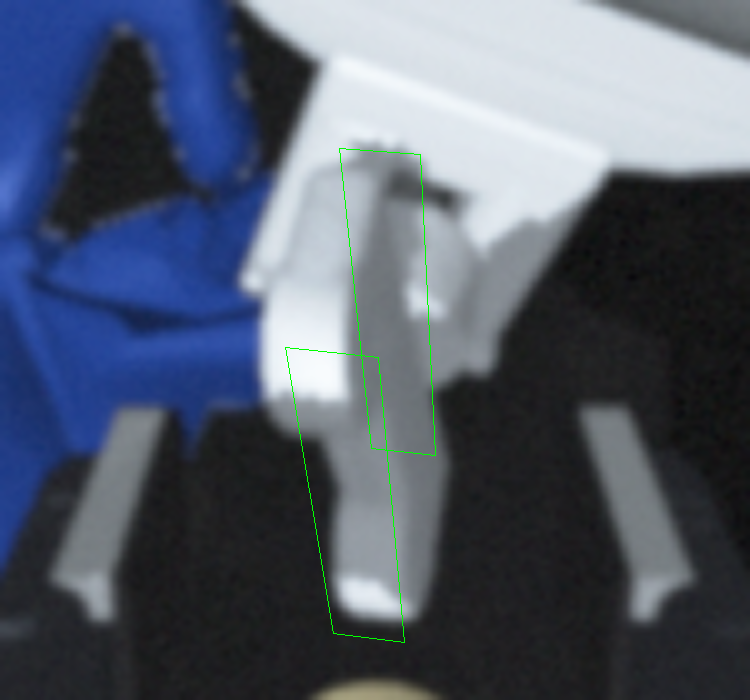

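```bash
python3 -m pendant '[{"x":0,"y":0,"z":0,"turn":0,"gripper":-0.3},{"x":0,"y":0,"z":0,"turn":0,"gripper":-0.6},{"x":0,"y":0,"z":0,"turn":0,"gripper":-0.7},{"x":0,"y":0,"z":0,"turn":0,"gripper":-0.8},{"x":0,"y":0,"z":0,"turn":0,"gripper":-0.9},{"x":0,"y":0,"z":0,"turn":0,"gripper":-0.9}]' 25
python3 - <<'E'
from h import *
print(bot.tcp_to_tips)
im=bot.get_image('wrist')
cv2.imwrite('pics/w4.png',cv2.resize(im[100:384,120:400,::-1],None,fx=2,fy=2))
E
```

```text
t: 5.8
ee_pos: [0.5434, 0.2376, 0.1692]
ee_rot: [[-0.003, 0.642, 0.766], [0.005, 0.767, -0.642], [-1.0, 0.001, -0.006]]
force: [-5.3, 4.0, 4.2]
finger_gap: 0.076
0.014
```

View pics/w4.png

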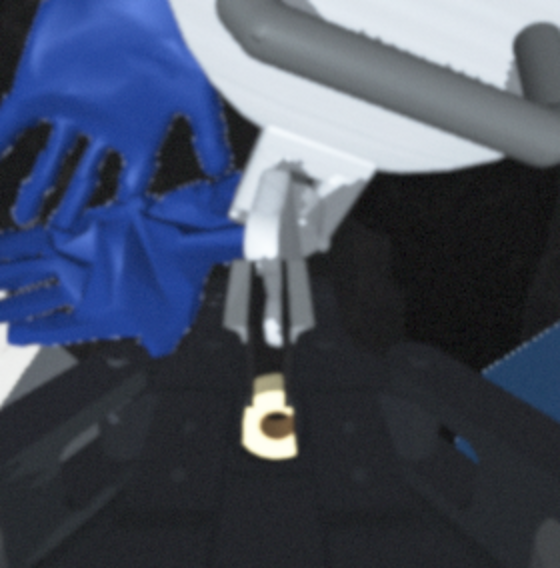

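Run:
```python
from h import *
s=bot.sense();R=np.array(s['ee_rot']);p=np.array(s['ee_pos'])
print(s['finger_gap'],s['force'],p)
im=bot.get_image('scene');C=cam('scene')
print(C[2][:3,3])
x,y,psi,nut=.58901274,.25871195,.52695396,.36281426
m=model(x,y,psi,nut)
c=proj(m['nut'],C)[0];x0,y0=int(c[0])-40,int(c[1])-45;sc=8
o=cv2.resize(im[y0:y0+75,x0:x0+80,::-1],None,fx=sc,fy=sc,interpolation=cv2.INTER_CUBIC)
def mk(P,col):
    q=((proj(P,C)[0]-[x0,y0]+.5)*sc).astype(int);cv2.circle(o,tuple(map(int,q)),4,col,-1)
mk(p+R[:,0]*.014,(0,0,255));mk(p-R[:,0]*.009,(0,255,0))
for k in('earF','earB','nut','pivot','h-0.03','h0.03'): mk(m[k],(255,0,255))
cv2.imwrite('pics/s1.png',o)
```

```text
0.07657279934883048 [-5.69802987  2.85846019  3.50996558] [0.54333838 0.2375561  0.1692075 ]
[-0.29606818  0.68475042  0.87564783]
```

View pics/s1.png

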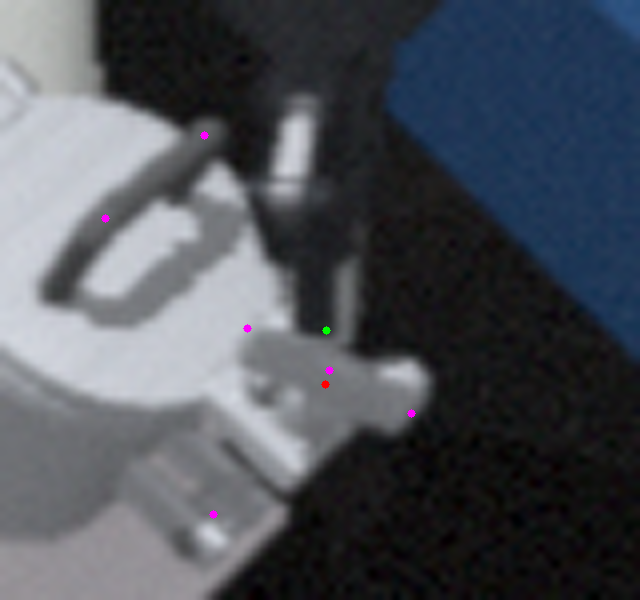

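```bash
python3 -m pendant '[{"x":0,"y":0,"z":0,"turn":0,"gripper":-0.2},{"x":0,"y":0,"z":0,"turn":0,"gripper":-0.2},{"x":0,"y":0,"z":0,"turn":0,"gripper":-0.2}]' 25
python3 -m pendant '[{"x":0,"y":0,"z":-0.006,"turn":0,"gripper":-0.2},{"x":0,"y":0,"z":-0.012,"turn":0,"gripper":-0.2},{"x":0,"y":0,"z":-0.012,"turn":0,"gripper":-0.2}]' 25
python3 - <<'E'
from h import *
s=bot.sense();R=np.array(s['ee_rot']);p=np.array(s['ee_pos'])
im=bot.get_image('wrist')
cv2.imwrite('pics/w5.png',cv2.resize(im[100:384,120:400,::-1],None,fx=2,fy=2))
im=bot.get_image('scene');C=cam('scene')
x,y,psi,nut=.58901274,.25871195,.52695396,.36281426
m=model(x,y,psi,nut)
c=proj(m['nut'],C)[0];x0,y0=int(c[0])-40,int(c[1])-45;sc=8
o=cv2.resize(im[y0:y0+75,x0:x0+80,::-1],None,fx=sc,fy=sc,interpolation=cv2.INTER_CUBIC)
def mk(P,col):
    q=((proj(P,C)[0]-[x0,y0]+.5)*sc).astype(int);cv2.circle(o,tuple(map(int,q)),4,col,-1)
g=s['finger_gap']*.0425
mk(p+R@[.014,0,-g],(0,0,255));mk(p+R@[.0,0,-g],(0,255,0))
cv2.imwrite('pics/s2.png',o)
E
```

```text
t: 6.2
ee_pos: [0.5472, 0.2329, 0.1681]
ee_rot: [[0.001, 0.646, 0.763], [-0.001, 0.763, -0.646], [-1.0, 0.0, 0.001]]
force: [0.3, -0.9, -1.7]
finger_gap: 0.397
t: 6.5
ee_pos: [0.5458, 0.2329, 0.1545]
ee_rot: [[-0.002, 0.645, 0.764], [-0.001, 0.764, -0.645], [-1.0, -0.003, -0.001]]
force: [-0.7, 0.2, -0.2]
finger_gap: 0.403
```

View pics/s2.png

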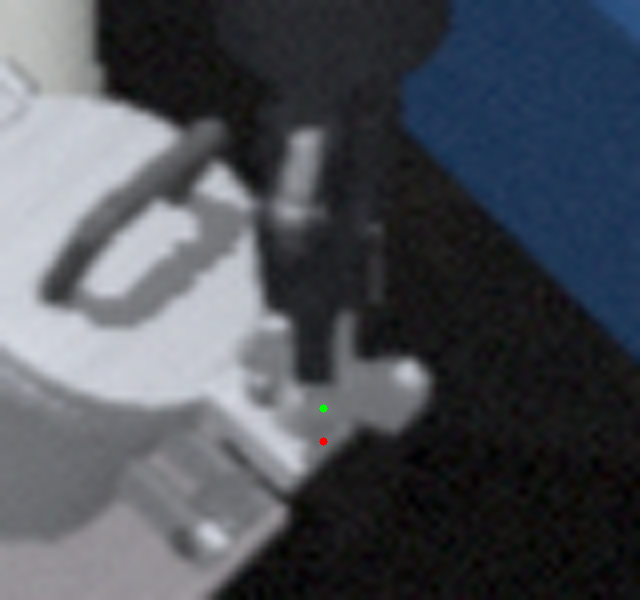

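View pics/w5.png

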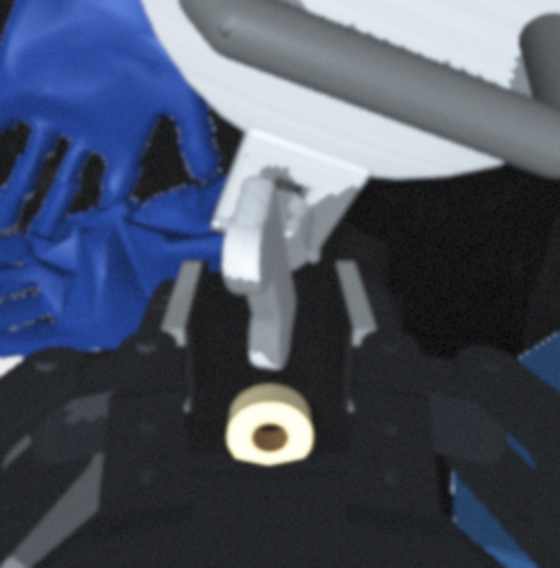

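```bash
python3 -m pendant '[{"x":0,"y":0,"z":0,"turn":0,"gripper":-0.5},{"x":0,"y":0,"z":0,"turn":0,"gripper":-0.7},{"x":0,"y":0,"z":0,"turn":0,"gripper":-0.9},{"x":0,"y":0,"z":0,"turn":0,"gripper":-1},{"x":0,"y":0,"z":0,"turn":0,"gripper":-1},{"x":0,"y":0,"z":0,"turn":0,"gripper":-1}]' 25
python3 - <<'E'
from h import *
im=bot.get_image('wrist')
cv2.imwrite('pics/w6.png',cv2.resize(im[100:384,120:400,::-1],None,fx=2,fy=2))
E
```

```text
t: 7.2
ee_pos: [0.5451, 0.2352, 0.1565]
ee_rot: [[-0.001, 0.644, 0.765], [0.002, 0.765, -0.644], [-1.0, 0.0, -0.002]]
force: [-5.3, 2.2, 3.6]
finger_gap: 0.116
```

View pics/w6.png

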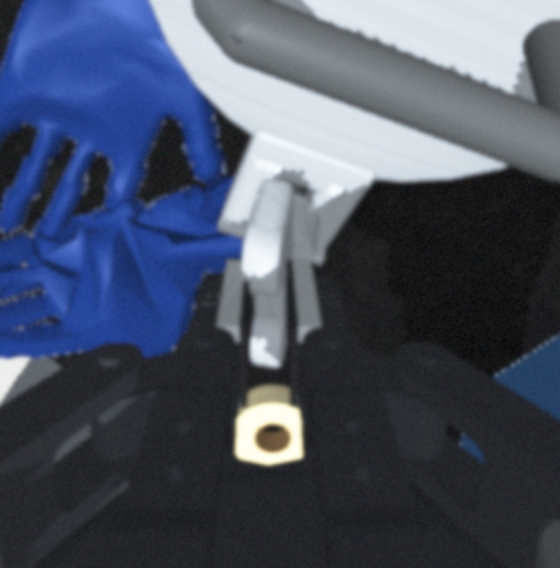

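```bash
python3 -m pendant '[{"x":0,"y":0,"z":0,"turn":0.1,"gripper":-1},{"x":0,"y":0,"z":0.0003,"turn":0.2,"gripper":-1},{"x":-0.0003,"y":-0.0001,"z":0.0006,"turn":0.3,"gripper":-1},{"x":-0.0004,"y":-0.0002,"z":0.0008,"turn":0.4,"gripper":-1},{"x":-0.0005,"y":-0.0003,"z":0.001,"turn":0.5,"gripper":-1},{"x":-0.0006,"y":-0.0003,"z":0.0012,"turn":0.6,"gripper":-1},{"x":-0.0007,"y":-0.0004,"z":0.0013,"turn":0.7,"gripper":-1},{"x":-0.0008,"y":-0.0004,"z":0.0015,"turn":0.8,"gripper":-1}]' 35
python3 - <<'E'
from h import *
s=bot.sense();print(s['wrist_torque'],s['q'][6])
im=bot.get_image('wrist')
cv2.imwrite('pics/w7.png',cv2.resize(im[100:384,120:400,::-1],None,fx=2,fy=2))
im=bot.get_image('scene');cv2.imwrite('pics/s7.png',cv2.resize(im[135:225,210:310,::-1],None,fx=6,fy=6,interpolation=cv2.INTER_CUBIC))
E
```

```text
t: 8.05
ee_pos: [0.5471, 0.2331, 0.1569]
ee_rot: [[0.002, -0.101, 0.995], [0.001, 0.995, 0.101], [-1.0, 0.001, 0.003]]
force: [1.6, 2.2, -3.7]
finger_gap: 0.111
[ 0.53377867 -0.27306489 -0.22462997] -44.28082042856057
```

View pics/w7.png

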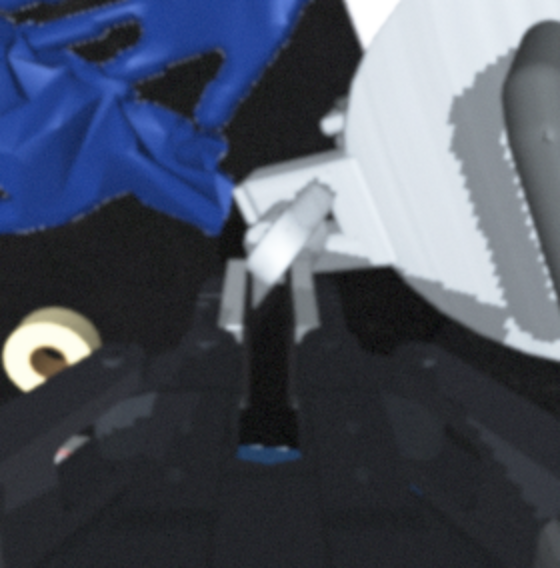

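View pics/s7.png

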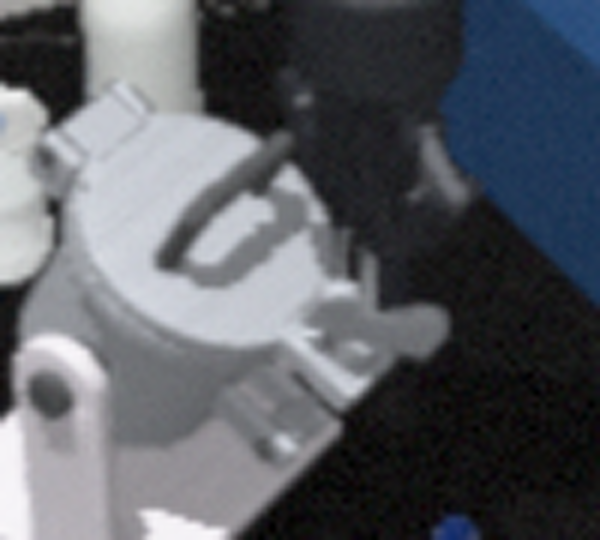

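The pads only caught the top edge of the wing, and the fingertips sit about 20 mm higher than I assumed, so they slipped. I'll open, back off, realign and look again.

```bash
python3 -m pendant '[{"x":0,"y":0,"z":0,"turn":0,"gripper":-0.2},{"x":0,"y":0,"z":0.02,"turn":0,"gripper":-0.1},{"x":0,"y":0,"z":0.05,"turn":-0.14,"gripper":0},{"x":0,"y":0,"z":0.06,"turn":-0.28,"gripper":0},{"x":0,"y":0,"z":0.06,"turn":-0.42,"gripper":0},{"x":0,"y":0,"z":0.06,"turn":-0.56,"gripper":0},{"x":0,"y":0,"z":0.06,"turn":-0.7,"gripper":0},{"x":0,"y":0,"z":0.06,"turn":-0.7,"gripper":0}]' 35
python3 -m pendant '[{"x":0,"y":0,"z":0,"turn":0,"gripper":0}]'
python3 - <<'E'
from h import *
s=bot.sense();R=s['ee_rot'];print(np.degrees(np.arctan2(R[1][2],R[0][2])),s['q'][6])
im=bot.get_image('wrist');cv2.imwrite('pics/w8r.png',im[:,:,::-1])
np.savez('w8.npz',p=s['ee_pos'],r=s['ee_rot'])
from ov import *
x,y,psi=.58901274,.25871195,.52695396
overlay(im[:,:,::-1],cam('wrist',s),(190,130,310,250),5,[(.4,0),(.6,0)],'pics/ov8.png',(x,y,psi))
E
```

```text
t: 8.95
ee_pos: [0.5459, 0.2326, 0.2179]
ee_rot: [[0.001, 0.567, 0.824], [-0.002, 0.824, -0.567], [-1.0, -0.001, 0.002]]
force: [-0.0, 0.4, -0.3]
finger_gap: 0.5
t: 9.05
ee_pos: [0.5457, 0.2328, 0.2176]
ee_rot: [[0.001, 0.564, 0.826], [-0.001, 0.826, -0.564], [-1.0, -0.0, 0.001]]
force: [0.4, -1.1, 0.5]
finger_gap: 0.503
-34.32211799732921 -75.5274302656817
```

View pics/ov8.png

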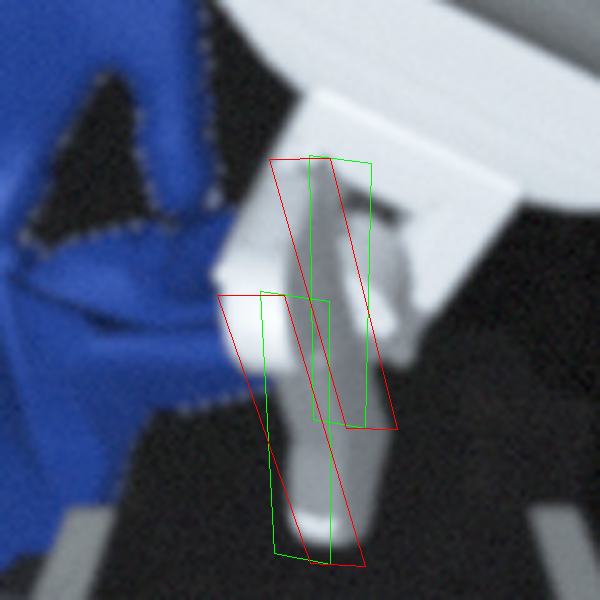

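```bash
python3 -m pendant '[{"x":0,"y":0,"z":-0.03,"turn":0,"gripper":-0.1},{"x":0,"y":0,"z":-0.055,"turn":0,"gripper":-0.2},{"x":0,"y":0,"z":-0.067,"turn":0,"gripper":-0.2},{"x":0,"y":0,"z":-0.074,"turn":0,"gripper":-0.2},{"x":0,"y":0,"z":-0.074,"turn":0,"gripper":-0.2}]' 35
python3 -m pendant '[{"x":0,"y":0,"z":0,"turn":0,"gripper":-0.5},{"x":0,"y":0,"z":0,"turn":0,"gripper":-0.7},{"x":0,"y":0,"z":0,"turn":0,"gripper":-0.9},{"x":0,"y":0,"z":0,"turn":0,"gripper":-1},{"x":0,"y":0,"z":0,"turn":0,"gripper":-1}]' 35
python3 - <<'E'
from h import *
im=bot.get_image('wrist')
cv2.imwrite('pics/w9.png',cv2.resize(im[100:384,120:400,::-1],None,fx=2,fy=2))
im=bot.get_image('scene');cv2.imwrite('pics/s9.png',cv2.resize(im[135:225,210:310,::-1],None,fx=6,fy=6,interpolation=cv2.INTER_CUBIC))
E
```

```text
t: 9.6
ee_pos: [0.5455, 0.2331, 0.1429]
ee_rot: [[-0.001, 0.565, 0.825], [-0.0, 0.825, -0.565], [-1.0, -0.001, -0.001]]
force: [-0.3, -1.2, 0.4]
finger_gap: 0.397
t: 10.1
ee_pos: [0.5463, 0.2344, 0.1456]
ee_rot: [[0.003, 0.565, 0.825], [0.002, 0.825, -0.565], [-1.0, 0.003, 0.002]]
force: [-3.2, 0.9, 5.8]
finger_gap: 0.137
```

View pics/w9.png

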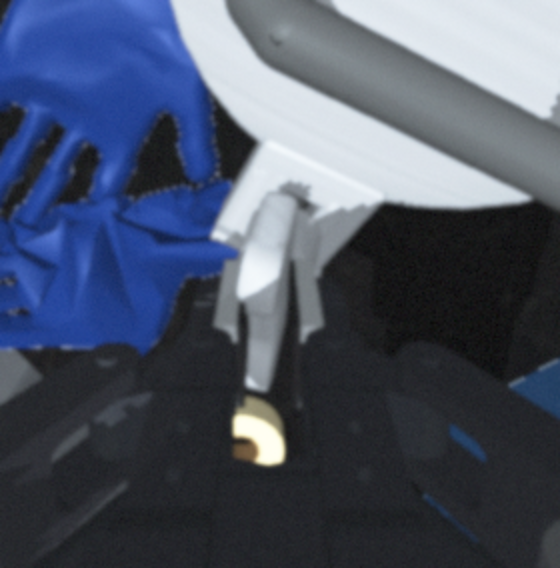

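View pics/s9.png

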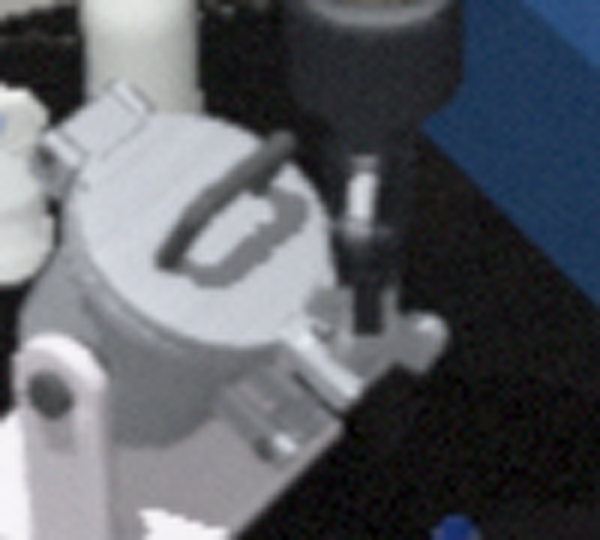

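```bash
python3 -m pendant '[{"x":0,"y":0.0005,"z":0.002,"turn":0.08,"gripper":-1},{"x":0,"y":0.0005,"z":0.002,"turn":0.16,"gripper":-1},{"x":0,"y":0.0005,"z":0.002,"turn":0.24,"gripper":-1},{"x":0,"y":0.0003,"z":0.002,"turn":0.32,"gripper":-1},{"x":0,"y":0.0003,"z":0.0023,"turn":0.4,"gripper":-1},{"x":0,"y":0.0003,"z":0.0023,"turn":0.48,"gripper":-1}]' 45
python3 - <<'E'
from h import *
s=bot.sense();print(s['wrist_torque'],s['q'][6])
im=bot.get_image('wrist')
cv2.imwrite('pics/w10.png',cv2.resize(im[100:384,120:400,::-1],None,fx=2,fy=2))
E
```

```text
t: 10.8
ee_pos: [0.546, 0.2333, 0.1465]
ee_rot: [[0.001, 0.121, 0.993], [0.0, 0.993, -0.121], [-1.0, 0.0, 0.001]]
force: [-5.5, 2.5, 4.3]
finger_gap: 0.13
[-0.1670519   0.10838409 -0.61288   ] -55.83422943163411
```

View pics/w10.png

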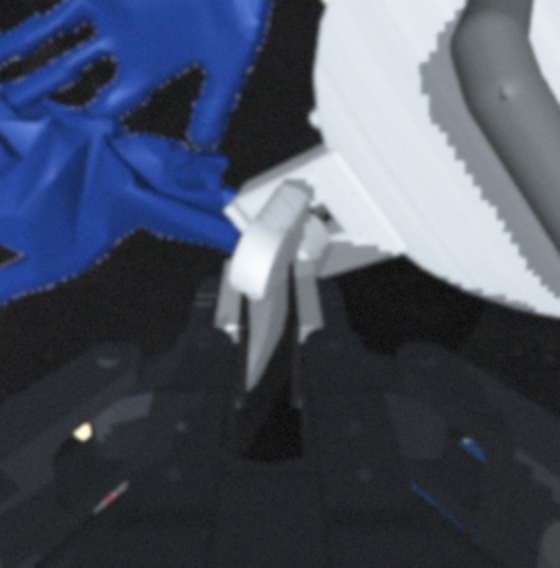

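Run:
```python
from ov import *
s=bot.sense()
im=bot.get_image('wrist')[:,:,::-1]
x,y,psi=.58901274,.25871195,.52695396
overlay(im,cam('wrist',s),(190,150,310,300),4,[(.5,0),(.75,0),(1.0,0)],'pics/ov10.png',(x,y,psi))
```

```text
(no output)
```

View pics/ov10.png

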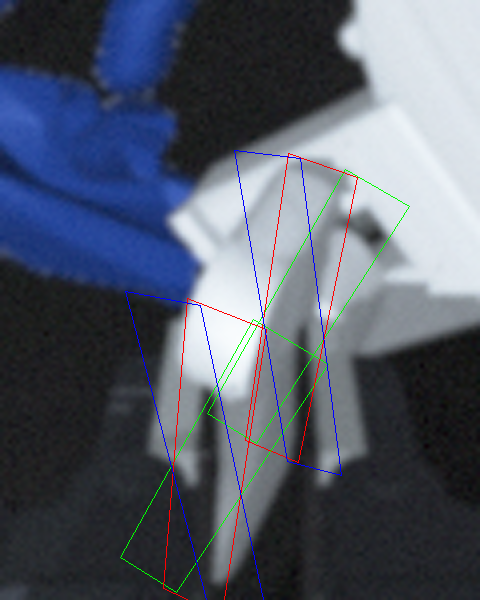

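```bash
python3 -m pendant '[{"x":0,"y":0,"z":0,"turn":0,"gripper":-0.5},{"x":0,"y":0,"z":0,"turn":-0.1,"gripper":-0.5},{"x":0,"y":0,"z":0,"turn":-0.2,"gripper":-0.5},{"x":0,"y":0,"z":-0.002,"turn":-0.29,"gripper":-0.5},{"x":0,"y":0,"z":-0.006,"turn":-0.29,"gripper":-0.5},{"x":0,"y":0,"z":-0.008,"turn":-0.29,"gripper":-0.5},{"x":0,"y":0,"z":-0.008,"turn":-0.29,"gripper":-0.5}]' 80
python3 - <<'E'
from h import *
im=bot.get_image('wrist')
cv2.imwrite('pics/w11.png',cv2.resize(im[100:384,120:400,::-1],None,fx=2,fy=2))
im=bot.get_image('scene');cv2.imwrite('pics/s11.png',cv2.resize(im[150:210,235:305,::-1],None,fx=8,fy=8,interpolation=cv2.INTER_CUBIC))
E
```

```text
t: 11.6
ee_pos: [0.5445, 0.2332, 0.1422]
ee_rot: [[0.001, 0.399, 0.917], [-0.003, 0.917, -0.399], [-1.0, -0.003, 0.002]]
force: [-11.7, -5.9, 23.7]
finger_gap: 0.253
```

View pics/w11.png

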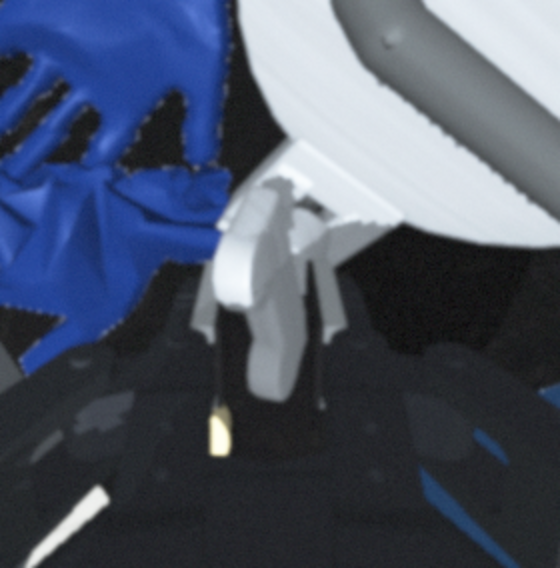

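View pics/s11.png

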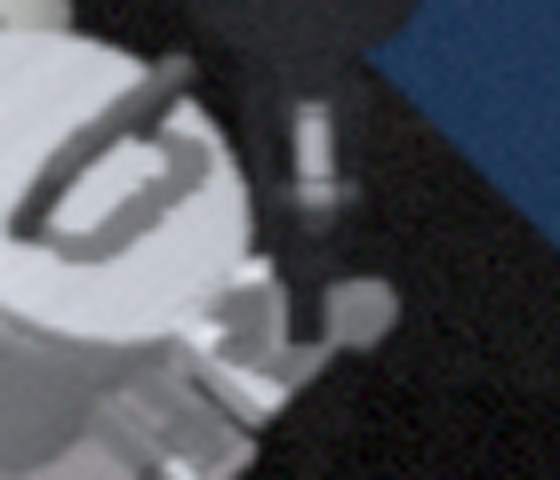

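```bash
python3 -m pendant '[{"x":0,"y":0,"z":0.008,"turn":0,"gripper":-0.6},{"x":0,"y":0,"z":0.008,"turn":0,"gripper":-0.8},{"x":0,"y":0,"z":0.008,"turn":0,"gripper":-1},{"x":0,"y":0,"z":0.008,"turn":0,"gripper":-1},{"x":0,"y":0,"z":0.008,"turn":0.07,"gripper":-1},{"x":0,"y":0,"z":0.008,"turn":0.14,"gripper":-1},{"x":0,"y":0,"z":0.008,"turn":0.21,"gripper":-1},{"x":0,"y":0,"z":0.008,"turn":0.28,"gripper":-1}]' 100
python3 - <<'E'
from ov import *
s=bot.sense();print(s['wrist_torque'])
im=bot.get_image('wrist')[:,:,::-1]
x,y,psi=.58901274,.25871195,.52695396
overlay(im,cam('wrist',s),(190,150,310,300),4,[(.7,0),(1.0,0)],'pics/ov11.png',(x,y,psi))
E
```

```text
t: 12.5
ee_pos: [0.5455, 0.2311, 0.1472]
ee_rot: [[-0.0, 0.133, 0.991], [-0.005, 0.991, -0.133], [-1.0, -0.005, 0.001]]
force: [-7.2, -3.8, 10.8]
finger_gap: 0.1
[-1.57880566  0.47950571 -0.85263592]
```

View pics/ov11.png

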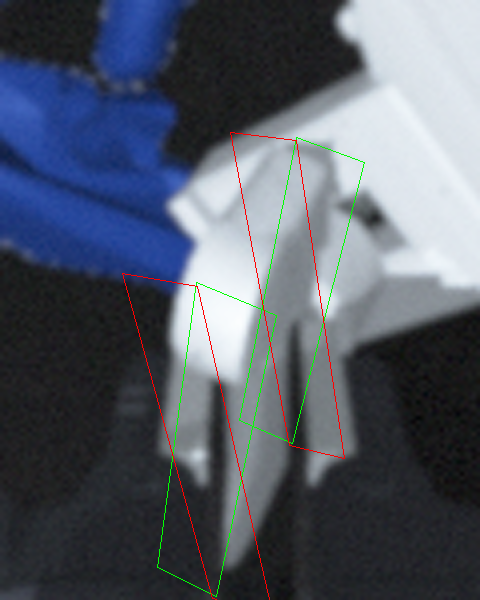

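```bash
cat > path.py <<'E'
import numpy as np
x,y,psi=.5885,.2585,np.radians(30)
R=np.array([[np.cos(psi),-np.sin(psi),0],[np.sin(psi),np.cos(psi),0],[0,0,1]])
a=np.array([-.5,0,.866]);b=np.array([.866,0,.5]);v=np.array([0,1.,0])
def pose(th,rad=.026,tipz=None,off=.012,side=1):
    C=np.array([0,0,.073])+(.097+.002*th)*a
    e=side*(np.cos(th)*b+np.sin(th)*v)
    E=C+rad*e
    tip=E[2]-.006 if tipz is None else tipz
    zc=tip+.008
    E=E+a*(zc-E[2])/.866
    W=R@E+[x,y,0]
    phi=np.degrees(np.arctan2(.866*np.sin(th),np.cos(th)))
    return np.array([W[0],W[1],tip-off]),30-90+phi,E
if __name__=='__main__':
    c0=np.array([.5456,.2334,.1457]);y0=-7.5
    for th in np.arange(.7,3.5,.2):
        p,yw,E=pose(th);print(round(th,2),(p-c0).round(4),np.radians(yw-y0).round(3),p.round(4),round(yw,1))
E
python3 path.py
```

```text
0.7 [0.0058 0.023  0.0045] -0.286 [0.5514 0.2564 0.1502] -23.9
0.9 [0.0011 0.0245 0.0029] -0.087 [0.5467 0.2579 0.1486] -12.5
1.1 [-0.0038  0.0249  0.0011] 0.123 [0.5418 0.2583 0.1468] -0.4
1.3 [-0.0085  0.0243 -0.001 ] 0.344 [0.5371 0.2577 0.1447] 12.2
1.5 [-0.013   0.0228 -0.0032] 0.573 [0.5326 0.2562 0.1425] 25.3
1.7 [-0.017   0.0203 -0.0054] 0.803 [0.5286 0.2537 0.1403] 38.5
1.9 [-0.0204  0.017  -0.0076] 1.03 [0.5252 0.2504 0.1381] 51.5
2.1 [-0.023   0.013  -0.0096] 1.248 [0.5226 0.2464 0.1361] 64.0
2.3 [-0.0248  0.0084 -0.0114] 1.456 [0.5208 0.2418 0.1343] 75.9
2.5 [-0.0257  0.0035 -0.0128] 1.651 [0.5199 0.2369 0.1329] 87.1
2.7 [-0.0256 -0.0016 -0.0138] 1.837 [0.52   0.2318 0.1319] 97.7
2.9 [-0.0247 -0.0067 -0.0143] 2.015 [0.5209 0.2267 0.1314] 108.0
3.1 [-0.0228 -0.0116 -0.0143] 2.189 [0.5228 0.2218 0.1314] 117.9
3.3 [-0.0202 -0.016  -0.0138] -3.92 [0.5254 0.2174 0.1319] -232.1
```

```bash
python3 -m pendant '[{"x":0,"y":0,"z":0,"turn":0,"gripper":-0.3},{"x":0,"y":0,"z":0.02,"turn":0,"gripper":-0.3},{"x":0.002,"y":0.012,"z":0.042,"turn":-0.1,"gripper":-0.3},{"x":0.004,"y":0.0237,"z":0.042,"turn":-0.2,"gripper":-0.3},{"x":0.004,"y":0.0237,"z":0.03,"turn":-0.2,"gripper":-0.3},{"x":0.004,"y":0.0237,"z":0.015,"turn":-0.2,"gripper":-0.3},{"x":0.004,"y":0.0237,"z":0.004,"turn":-0.2,"gripper":-0.4},{"x":0.004,"y":0.0237,"z":0.004,"turn":-0.2,"gripper":-0.4}]' 60
python3 - <<'E'
from h import *
im=bot.get_image('wrist')
cv2.imwrite('pics/w12.png',cv2.resize(im[100:384,120:400,::-1],None,fx=2,fy=2))
im=bot.get_image('scene');cv2.imwrite('pics/s12.png',cv2.resize(im[150:210,235:305,::-1],None,fx=8,fy=8,interpolation=cv2.INTER_CUBIC))
E
```

```text
t: 13.35
ee_pos: [0.5484, 0.2552, 0.1465]
ee_rot: [[-0.005, 0.325, 0.946], [-0.003, 0.946, -0.325], [-1.0, -0.005, -0.003]]
force: [-0.9, 0.1, 0.2]
finger_gap: 0.298
```

View pics/w12.png

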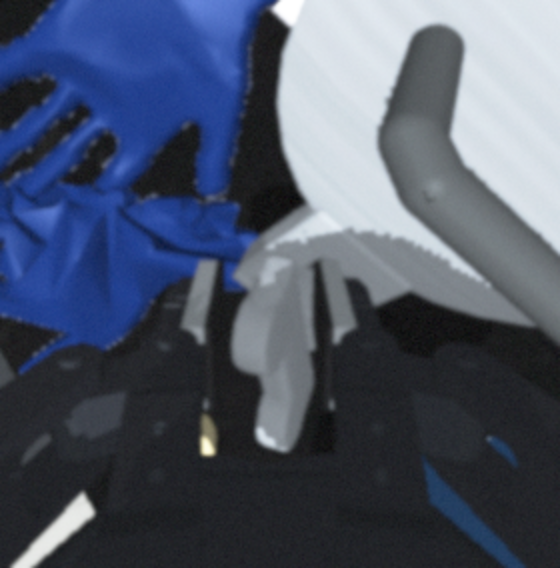

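View pics/s12.png

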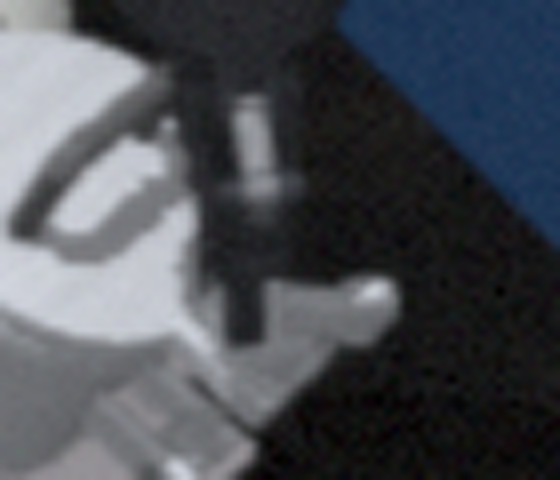

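```bash
python3 -m pendant '[{"x":-0.0018,"y":0.0005,"z":-0.0006,"turn":0.07,"gripper":-0.45},{"x":-0.0042,"y":0.001,"z":-0.0015,"turn":0.165,"gripper":-0.45},{"x":-0.0066,"y":0.0011,"z":-0.0025,"turn":0.27,"gripper":-0.45},{"x":-0.009,"y":0.001,"z":-0.0035,"turn":0.38,"gripper":-0.45},{"x":-0.0114,"y":0.0008,"z":-0.0045,"turn":0.49,"gripper":-0.45},{"x":-0.0137,"y":0.0003,"z":-0.0055,"turn":0.6,"gripper":-0.45},{"x":-0.016,"y":-0.0005,"z":-0.0066,"turn":0.715,"gripper":-0.45},{"x":-0.017,"y":-0.0009,"z":-0.0072,"turn":0.773,"gripper":-0.45}]' 60
python3 - <<'E'
from h import *
im=bot.get_image('wrist')
cv2.imwrite('pics/w13.png',cv2.resize(im[100:384,120:400,::-1],None,fx=2,fy=2))
im=bot.get_image('scene');cv2.imwrite('pics/s13.png',cv2.resize(im[150:210,235:305,::-1],None,fx=8,fy=8,interpolation=cv2.INTER_CUBIC))
E
```

```text
t: 14.25
ee_pos: [0.5339, 0.2566, 0.144]
ee_rot: [[0.003, -0.43, 0.903], [0.002, 0.903, 0.43], [-1.0, 0.0, 0.004]]
force: [-0.8, -0.6, 3.2]
finger_gap: 0.275
```

View pics/w13.png

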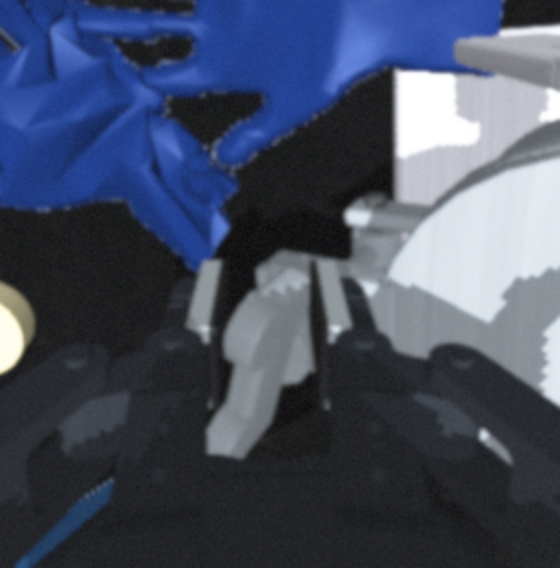

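View pics/s13.png

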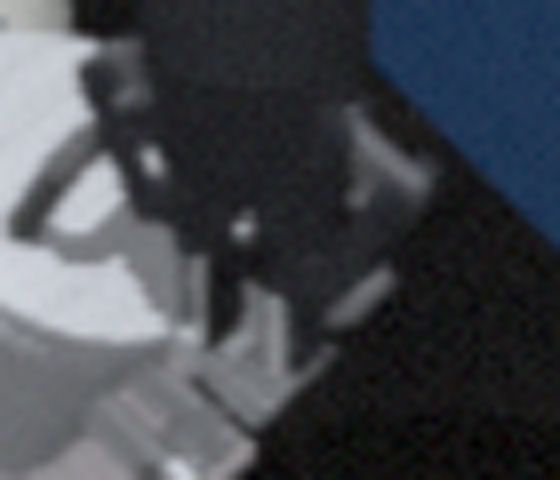

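```bash
python3 -m pendant '[{"x":-0.0025,"y":-0.0014,"z":-0.0013,"turn":0.14,"gripper":-0.45},{"x":-0.0049,"y":-0.0033,"z":-0.0028,"turn":0.287,"gripper":-0.45},{"x":-0.007,"y":-0.0053,"z":-0.004,"turn":0.425,"gripper":-0.45},{"x":-0.0088,"y":-0.0078,"z":-0.0054,"turn":0.566,"gripper":-0.45},{"x":-0.0102,"y":-0.0103,"z":-0.0066,"turn":0.695,"gripper":-0.45},{"x":-0.0114,"y":-0.0132,"z":-0.0077,"turn":0.83,"gripper":-0.45},{"x":-0.0122,"y":-0.0161,"z":-0.0087,"turn":0.95,"gripper":-0.45},{"x":-0.0127,"y":-0.0193,"z":-0.0096,"turn":1.078,"gripper":-0.45}]' 60
python3 - <<'E'
from h import *
im=bot.get_image('wrist')
cv2.imwrite('pics/w14.png',cv2.resize(im[100:384,120:400,::-1],None,fx=2,fy=2))
im=bot.get_image('scene');cv2.imwrite('pics/s14.png',cv2.resize(im[150:210,235:305,::-1],None,fx=8,fy=8,interpolation=cv2.INTER_CUBIC))
E
```

```text
t: 15.15
ee_pos: [0.5205, 0.2404, 0.1343]
ee_rot: [[0.003, -0.999, 0.046], [0.007, 0.046, 0.999], [-1.0, -0.002, 0.007]]
force: [0.1, 4.7, -0.3]
finger_gap: 0.274
```

View pics/w14.png

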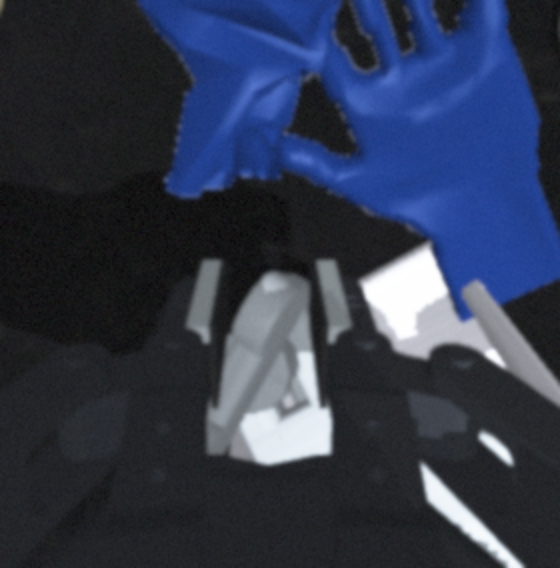

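View pics/s14.png

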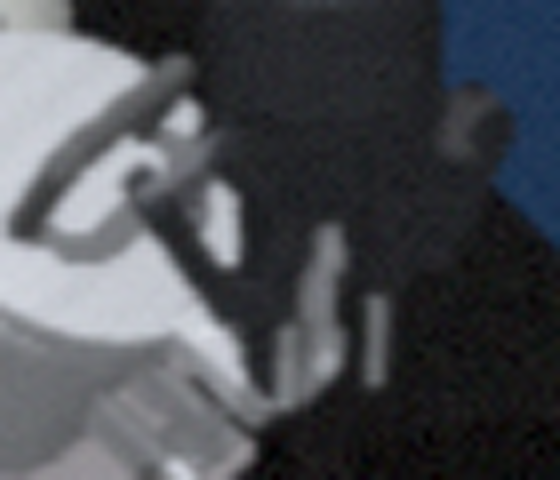

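```bash
python3 -m pendant '[{"x":0,"y":-0.0025,"z":-0.0005,"turn":0.093,"gripper":-0.45},{"x":0.0001,"y":-0.0051,"z":-0.001,"turn":0.186,"gripper":-0.45},{"x":0.0005,"y":-0.0077,"z":-0.0013,"turn":0.275,"gripper":-0.45},{"x":0.001,"y":-0.0102,"z":-0.0015,"turn":0.364,"gripper":-0.45},{"x":0.002,"y":-0.0127,"z":-0.0015,"turn":0.45,"gripper":-0.45},{"x":0.003,"y":-0.0151,"z":-0.0015,"turn":0.538,"gripper":-0.45},{"x":0.0042,"y":-0.0173,"z":-0.0013,"turn":0.625,"gripper":-0.45},{"x":0.0055,"y":-0.0195,"z":-0.001,"turn":0.712,"gripper":-0.45}]' 60
python3 - <<'E'
from h import *
im=bot.get_image('wrist')
cv2.imwrite('pics/w15.png',cv2.resize(im[100:384,120:400,::-1],None,fx=2,fy=2))
im=bot.get_image('scene');cv2.imwrite('pics/s15.png',cv2.resize(im[150:210,235:305,::-1],None,fx=8,fy=8,interpolation=cv2.INTER_CUBIC))
print(bot.sense()['q'])
E
```

```text
t: 16.05
ee_pos: [0.5234, 0.2196, 0.1313]
ee_rot: [[-0.003, -0.788, -0.616], [0.003, -0.616, 0.788], [-1.0, 0.001, 0.005]]
force: [-1.9, 6.1, -4.1]
finger_gap: 0.279
[ 12.17336772  51.01848846 -68.08121474 100.43745004  51.58464468
  66.41899538  55.77302587]
```

View pics/w15.png

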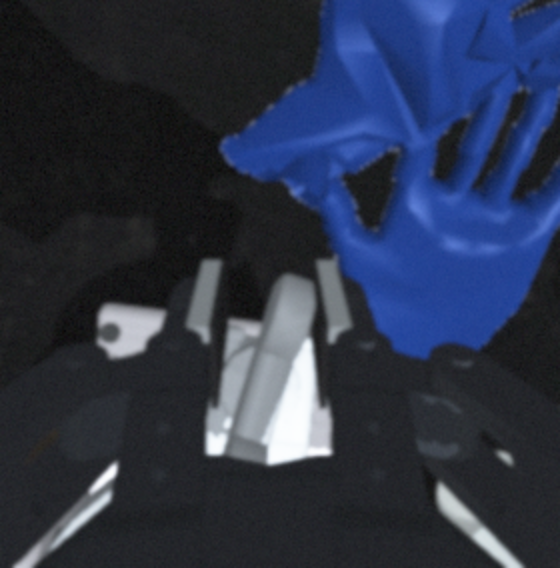

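View pics/s15.png

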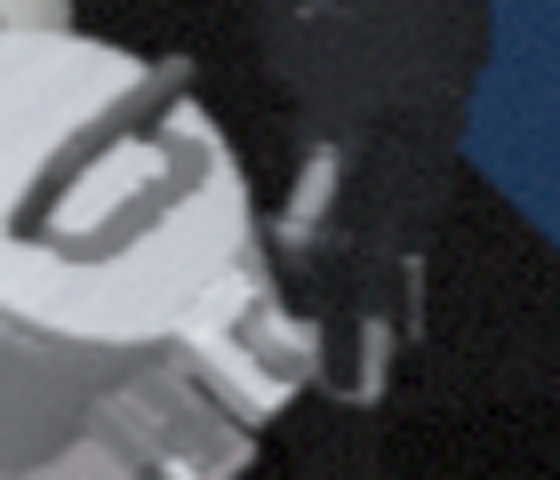

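```bash
cat > swing.py <<'E'
from path import *
def Q(s,th=2.95,r=.014,u=.006):
    t=np.pi/6+s
    A=np.array([-np.sin(t),0,np.cos(t)]);B=np.array([np.cos(t),0,np.sin(t)])
    q=np.array([0,0,.073])+(.097+.002*th+u)*A+r*B
    return R@q+[x,y,-.020]
if __name__=='__main__':
    c=np.array([.5254,.2174,.1319])
    print(Q(0),Q(0)-c)
    for s in (0,.1,.2,.35,.5,.65,.8,.95,1.1,1.25,1.3): print(s,(Q(s)-Q(0)).round(4),Q(s).round(4))
E
python3 swing.py
python3 - <<'E'
from ov import *
s=bot.sense()
im=cv2.imread('pics/w15.png')
im=bot.get_image('wrist')[:,:,::-1]
overlay(im,cam('wrist',s),(190,200,310,340),4,[(2.7,0),(2.95,0),(3.2,0)],'pics/ov15.png',(.5885,.2585,np.radians(30)))
E
```

```text
[0.55184492 0.23733718 0.15431017] [0.02644492 0.01993718 0.02241017]
0 [0. 0. 0.] [0.5518 0.2373 0.1543]
0.1 [-0.0086 -0.005  -0.0047] [0.5433 0.2324 0.1496]
0.2 [-0.0167 -0.0096 -0.0104] [0.5351 0.2277 0.1439]
0.35 [-0.0279 -0.0161 -0.0207] [0.524  0.2213 0.1337]
0.5 [-0.0376 -0.0217 -0.0327] [0.5143 0.2156 0.1216]
0.65 [-0.0456 -0.0263 -0.0463] [0.5062 0.211  0.108 ]
0.8 [-0.0518 -0.0299 -0.0611] [0.5    0.2074 0.0932]
0.95 [-0.056  -0.0324 -0.0768] [0.4958 0.205  0.0775]
1.1 [-0.0582 -0.0336 -0.0931] [0.4937 0.2038 0.0612]
1.25 [-0.0582 -0.0336 -0.1095] [0.4937 0.2038 0.0448]
1.3 [-0.0577 -0.0333 -0.115 ] [0.4942 0.204  0.0393]
```

View pics/ov15.png

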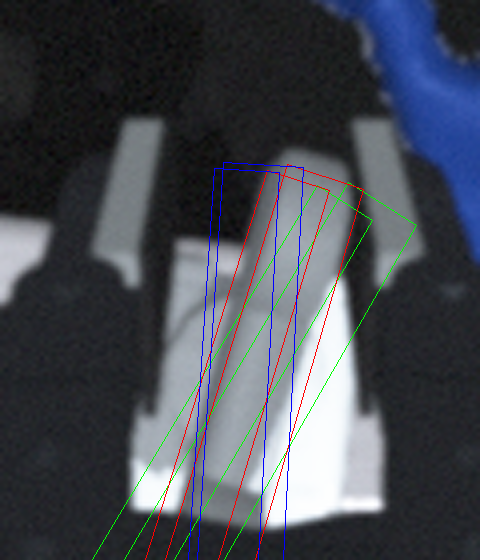

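```bash
python3 -m pendant '[{"x":0,"y":0,"z":0.015,"turn":0,"gripper":-0.4},{"x":0.005,"y":0.004,"z":0.05,"turn":-0.05,"gripper":-0.3},{"x":0.015,"y":0.011,"z":0.07,"turn":-0.1,"gripper":-0.3},{"x":0.0264,"y":0.02,"z":0.065,"turn":-0.2,"gripper":-0.3},{"x":0.0264,"y":0.02,"z":0.05,"turn":-0.2,"gripper":-0.3},{"x":0.0264,"y":0.02,"z":0.035,"turn":-0.2,"gripper":-0.3},{"x":0.0264,"y":0.02,"z":0.0235,"turn":-0.2,"gripper":-0.3},{"x":0.0264,"y":0.02,"z":0.0235,"turn":-0.2,"gripper":-0.3}]' 40
python3 - <<'E'
from h import *
print(bot.sense()['q'])
im=bot.get_image('wrist')
cv2.imwrite('pics/w16.png',cv2.resize(im[100:384,120:400,::-1],None,fx=2,fy=2))
im=bot.get_image('scene');cv2.imwrite('pics/s16.png',cv2.resize(im[150:210,235:305,::-1],None,fx=8,fy=8,interpolation=cv2.INTER_CUBIC))
E
```

```text
t: 17.0
ee_pos: [0.5503, 0.2353, 0.1521]
ee_rot: [[-0.005, -0.895, -0.446], [-0.004, -0.446, 0.895], [-1.0, 0.006, -0.002]]
force: [0.5, -0.0, -1.3]
finger_gap: 0.349
[  9.18608698  50.08885855 -65.47633255  93.94481187  48.28945747
  69.12808944  48.92104196]
```

View pics/w16.png

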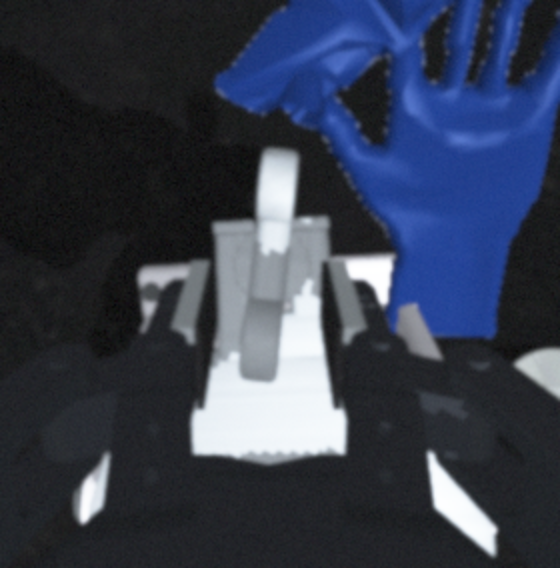

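View pics/s16.png

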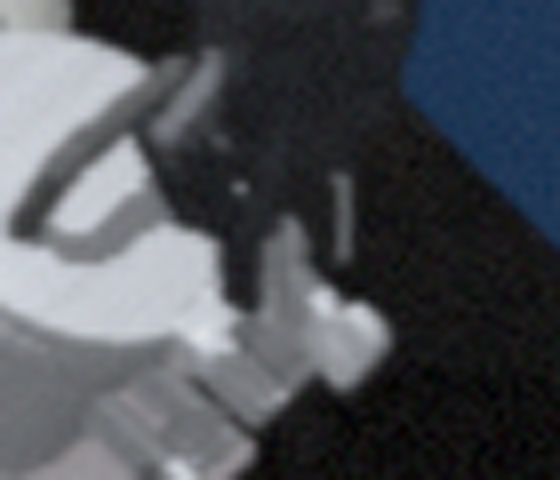

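```bash
python3 -m pendant '[{"x":0,"y":0,"z":0,"turn":0.0,"gripper":-0.6},{"x":0,"y":0,"z":0,"turn":0.0,"gripper":-0.8},{"x":0,"y":0,"z":0,"turn":0.03,"gripper":-1},{"x":0,"y":0,"z":0,"turn":0.06,"gripper":-1},{"x":0,"y":0,"z":0,"turn":0.06,"gripper":-1}]' 50
python3 -m pendant '[{"x":-0.0043,"y":-0.0025,"z":-0.0023,"turn":0,"gripper":-1},{"x":-0.0086,"y":-0.005,"z":-0.0047,"turn":0,"gripper":-1},{"x":-0.0127,"y":-0.0073,"z":-0.0075,"turn":0,"gripper":-1},{"x":-0.0167,"y":-0.0096,"z":-0.0104,"turn":0,"gripper":-1},{"x":-0.0205,"y":-0.0118,"z":-0.0138,"turn":0,"gripper":-1},{"x":-0.0242,"y":-0.014,"z":-0.0172,"turn":0,"gripper":-1},{"x":-0.0279,"y":-0.0161,"z":-0.0207,"turn":0,"gripper":-1}]'
python3 - <<'E'
from h import *
im=bot.get_image('wrist')
cv2.imwrite('pics/w17.png',cv2.resize(im[100:384,120:400,::-1],None,fx=2,fy=2))
im=bot.get_image('scene');cv2.imwrite('pics/s17.png',cv2.resize(im[150:210,235:305,::-1],None,fx=8,fy=8,interpolation=cv2.INTER_CUBIC))
E
```

```text
t: 17.6
ee_pos: [0.5522, 0.2372, 0.1563]
ee_rot: [[0.001, -0.867, -0.498], [-0.001, -0.498, 0.867], [-1.0, -0.001, -0.001]]
force: [-1.1, -3.2, 4.5]
finger_gap: 0.102
t: 18.3
ee_pos: [0.5263, 0.223, 0.1381]
ee_rot: [[0.008, -0.867, -0.498], [0.004, -0.498, 0.867], [-1.0, -0.008, -0.001]]
force: [-0.0, -3.9, 13.0]
finger_gap: 0.103
```

View pics/w17.png

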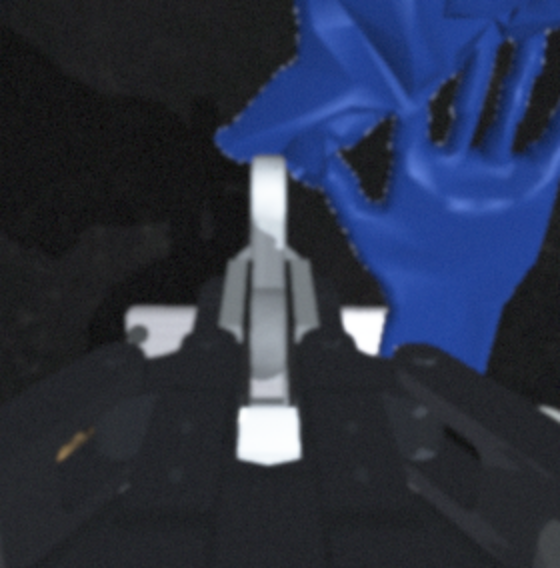

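View pics/s17.png

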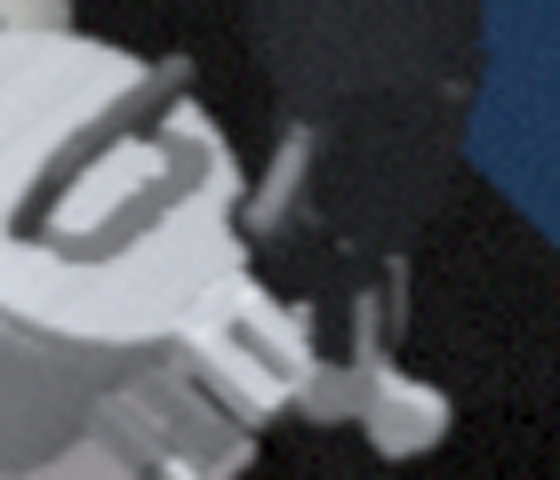

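```bash
python3 -m pendant '[{"x":-0.005,"y":-0.0029,"z":-0.006,"turn":0,"gripper":-1},{"x":-0.0097,"y":-0.0056,"z":-0.012,"turn":0,"gripper":-1},{"x":-0.0138,"y":-0.008,"z":-0.0187,"turn":0,"gripper":-1},{"x":-0.0177,"y":-0.0102,"z":-0.0256,"turn":0,"gripper":-1},{"x":-0.021,"y":-0.0121,"z":-0.033,"turn":0,"gripper":-1},{"x":-0.0239,"y":-0.0138,"z":-0.0404,"turn":0,"gripper":-1},{"x":-0.0262,"y":-0.0151,"z":-0.0482,"turn":0,"gripper":-1},{"x":-0.0281,"y":-0.0163,"z":-0.0561,"turn":0,"gripper":-1}]'
python3 - <<'E'
from h import *
print(bot.sense()['q'])
im=bot.get_image('scene');cv2.imwrite('pics/s18.png',cv2.resize(im[150:225,235:305,::-1],None,fx=8,fy=8,interpolation=cv2.INTER_CUBIC))
E
```

```text
t: 19.2
ee_pos: [0.4941, 0.2045, 0.0796]
ee_rot: [[-0.001, -0.866, -0.499], [-0.003, -0.499, 0.866], [-1.0, 0.002, -0.002]]
force: [-4.5, -6.5, 9.0]
finger_gap: 0.107
[ 11.47494243  51.50189219 -63.32188542 108.22942694  55.42025952
  58.25373716  42.84954952]
```

View pics/s18.png

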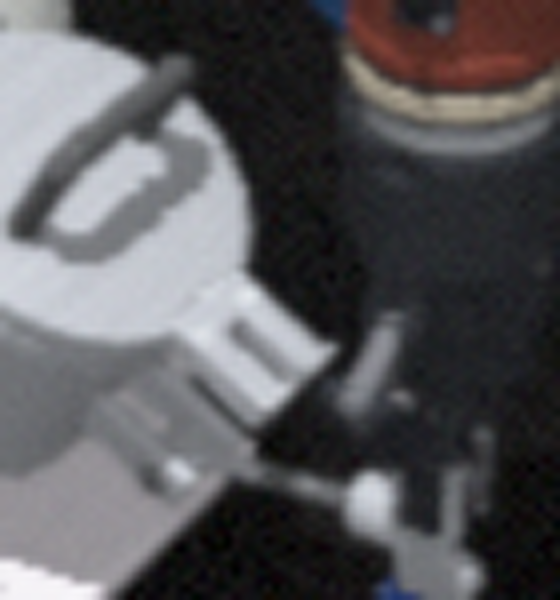

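```bash
python3 -m pendant '[{"x":-0.0012,"y":-0.0007,"z":-0.0081,"turn":0,"gripper":-1},{"x":-0.0022,"y":-0.0012,"z":-0.0163,"turn":0,"gripper":-1},{"x":-0.0024,"y":-0.0013,"z":-0.0245,"turn":0,"gripper":-1},{"x":-0.0022,"y":-0.0012,"z":-0.0327,"turn":0,"gripper":-1},{"x":-0.0017,"y":-0.0009,"z":-0.0382,"turn":0,"gripper":-1},{"x":-0.0017,"y":-0.0009,"z":-0.0382,"turn":0,"gripper":-1}]'
python3 - <<'E'
from h import *
im=bot.get_image('scene');cv2.imwrite('pics/s19.png',cv2.resize(im[150:225,235:305,::-1],None,fx=8,fy=8,interpolation=cv2.INTER_CUBIC))
E
```

```text
t: 19.85
ee_pos: [0.4906, 0.2024, 0.041]
ee_rot: [[-0.005, -0.866, -0.5], [-0.006, -0.5, 0.866], [-1.0, 0.007, -0.003]]
force: [-8.0, -8.6, 12.7]
finger_gap: 0.105
```

View pics/s19.png

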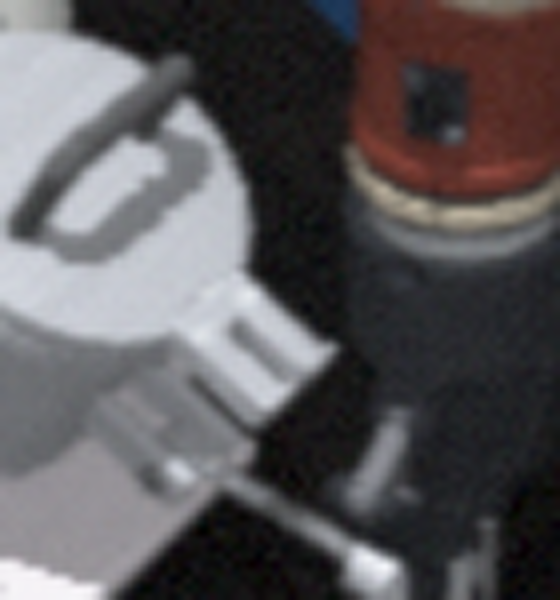

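```bash
python3 -m pendant '[{"x":0,"y":0,"z":0.004,"turn":0,"gripper":-0.4},{"x":0,"y":0,"z":0.004,"turn":0,"gripper":-0.2},{"x":0,"y":0,"z":0.03,"turn":0,"gripper":-0.2},{"x":0,"y":0,"z":0.07,"turn":0,"gripper":-0.2},{"x":-0.005,"y":-0.003,"z":0.12,"turn":0,"gripper":-0.2},{"x":-0.005,"y":-0.003,"z":0.17,"turn":0,"gripper":-0.2},{"x":0,"y":0,"z":0.22,"turn":-0.1,"gripper":0},{"x":0,"y":0,"z":0.26,"turn":-0.24,"gripper":0}]'
python3 -m pendant '[{"x":0.01,"y":0.006,"z":0,"turn":-0.14,"gripper":0},{"x":0.02,"y":0.012,"z":0,"turn":-0.28,"gripper":0},{"x":0.03,"y":0.018,"z":0,"turn":-0.42,"gripper":0},{"x":0.04,"y":0.024,"z":0,"turn":-0.56,"gripper":0},{"x":0.05,"y":0.03,"z":0,"turn":-0.7,"gripper":0},{"x":0.06,"y":0.035,"z":0,"turn":-0.84,"gripper":0},{"x":0.07,"y":0.04,"z":0,"turn":-0.98,"gripper":0},{"x":0.075,"y":0.043,"z":0,"turn":-1.12,"gripper":0}]'
python3 -m pendant '[{"x":0.005,"y":0.003,"z":0,"turn":-0.14,"gripper":0},{"x":0.005,"y":0.003,"z":0,"turn":-0.21,"gripper":0},{"x":0.005,"y":0.003,"z":0,"turn":-0.21,"gripper":0},{"x":0.005,"y":0.003,"z":0,"turn":-0.21,"gripper":0}]'
python3 - <<'E'
from h import *
s=bot.sense();print(s['q']);np.savez('w20.npz',p=s['ee_pos'],r=s['ee_rot'])
im=bot.get_image('wrist');cv2.imwrite('pics/w20.png',cv2.resize(im[:,:,::-1],None,fx=1.5,fy=1.5))
for t in['lid_handle','nut_wings']:print(t,bot.boxes_of(t,'wrist')[:2])
im=bot.get_image('scene');cv2.imwrite('pics/s20.png',cv2.resize(im[120:300,130:350,::-1],None,fx=3,fy=3,interpolation=cv2.INTER_CUBIC))
E
```

```text
t: 20.7
ee_pos: [0.4947, 0.2056, 0.3032]
ee_rot: [[0.002, -0.962, -0.274], [0.004, -0.274, 0.962], [-1.0, -0.003, 0.003]]
force: [-0.0, -0.4, -0.7]
finger_gap: 0.497
t: 21.5
ee_pos: [0.5698, 0.2483, 0.2999]
ee_rot: [[0.0, -0.665, 0.747], [0.001, 0.747, 0.665], [-1.0, 0.001, 0.001]]
force: [0.2, 0.2, -0.5]
finger_gap: 0.498
t: 21.9
ee_pos: [0.574, 0.2507, 0.3002]
ee_rot: [[-0.0, -0.501, 0.866], [0.0, 0.866, 0.501], [-1.0, 0.0, 0.0]]
force: [-0.4, -0.6, -0.2]
finger_gap: 0.497
[ -0.23484998  35.94898917 -47.20090148  77.81177152  26.17639198
  77.33685159 -17.48386658]
lid_handle [{'xyz': [0.624, 0.2887, 0.1855], 'confidence': 0.79}]
nut_wings [{'xyz': [0.5058, 0.2112, 0.0666], 'confidence': 0.82}]
```

View pics/w20.png

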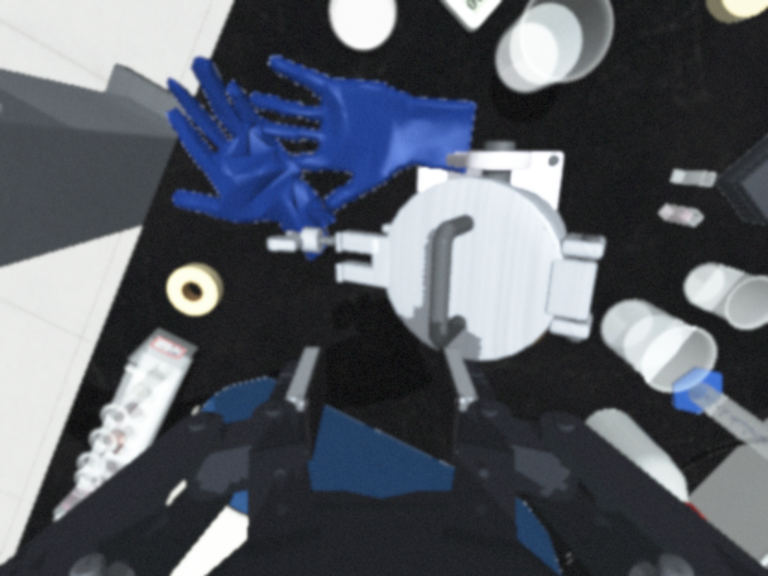

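View pics/s20.png

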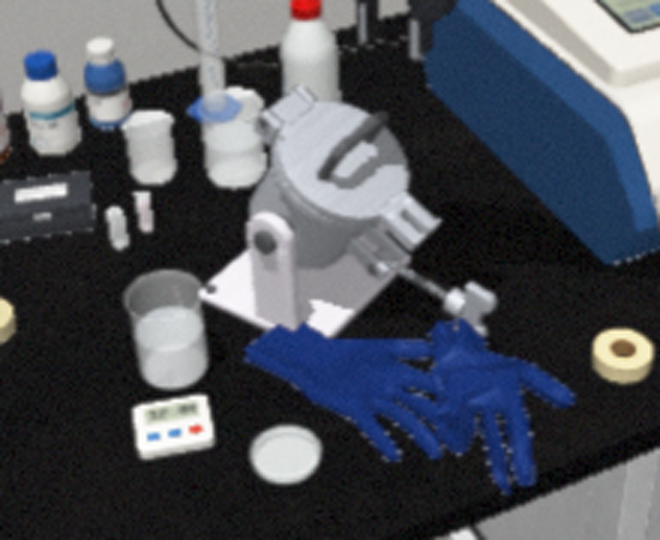

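Run:
```python
from h import *
z=np.load('w20.npz');C=cam('wrist',dict(ee_pos=z['p'],ee_rot=z['r']))
for P in ([.6094,.2704,.208],[.5914,.3016,.208],[.6274,.2392,.208]):print(proj(P,C)*1.5)
im=cv2.imread('pics/w20.png');cv2.imwrite('pics/w20c.png',cv2.resize(im[190:380,360:560],None,fx=3,fy=3))
K,k,T=C
for px in((437,280),(432,325),(443,235)):
    d=(np.array(px)/1.5-K[:2,2])/K[0,0];d=d/(1+k*(d@d))
    v=T[:3,:3]@[*d,1];t=(.208-T[2,3])/v[2];print(px,T[:3,3]+t*v)
```

```text
[[443.41573406 289.03262992]]
[[446.3208589  232.05729972]]
[[440.71970395 341.3514088 ]]
(437, 280) [0.60272898 0.27337795 0.208     ]
(432, 325) [0.61625964 0.24613928 0.208     ]
(443, 235) [0.5906387  0.29909333 0.208     ]
```

View pics/w20c.png

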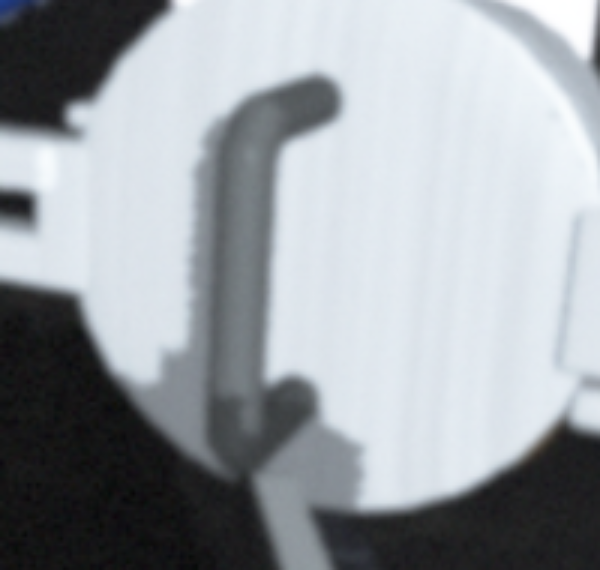

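```bash
python3 -m pendant '[{"x":0.018,"y":0.01,"z":0,"turn":0,"gripper":-0.3},{"x":0.0353,"y":0.0203,"z":-0.01,"turn":0,"gripper":-0.3},{"x":0.0353,"y":0.0203,"z":-0.04,"turn":0,"gripper":-0.3},{"x":0.0353,"y":0.0203,"z":-0.075,"turn":0,"gripper":-0.3},{"x":0.0353,"y":0.0203,"z":-0.1,"turn":0,"gripper":-0.3},{"x":0.0353,"y":0.0203,"z":-0.117,"turn":0,"gripper":-0.3},{"x":0.0353,"y":0.0203,"z":-0.117,"turn":0,"gripper":-0.3}]' 50
python3 - <<'E'
from h import *
im=bot.get_image('wrist')
cv2.imwrite('pics/w21.png',cv2.resize(im[100:384,120:400,::-1],None,fx=2,fy=2))
im=bot.get_image('scene');cv2.imwrite('pics/s21.png',cv2.resize(im[130:210,205:305,::-1],None,fx=6,fy=6,interpolation=cv2.INTER_CUBIC))
E
```

```text
t: 22.8
ee_pos: [0.6082, 0.269, 0.1802]
ee_rot: [[-0.005, -0.499, 0.867], [-0.003, 0.867, 0.499], [-1.0, -0.0, -0.006]]
force: [0.3, 0.1, -0.8]
finger_gap: 0.353
```

View pics/w21.png

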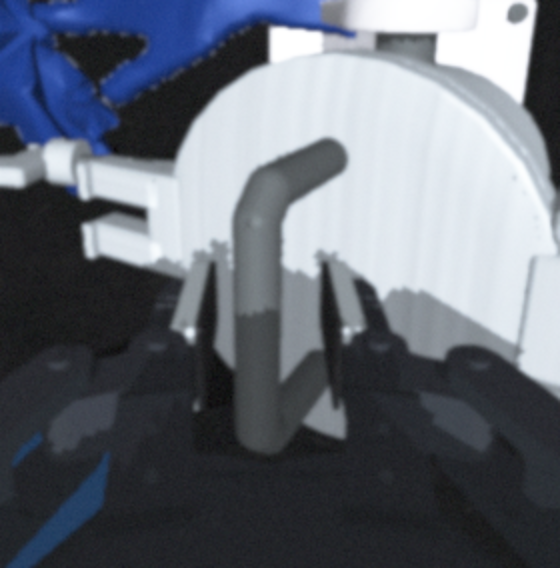

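View pics/s21.png

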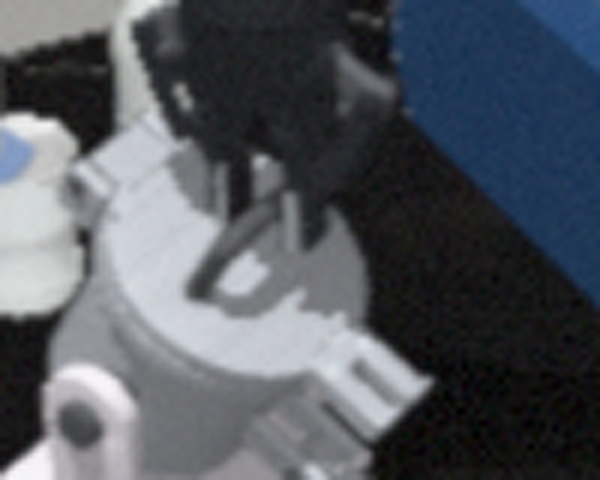

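```bash
python3 -m pendant '[{"x":0,"y":0,"z":0,"turn":0,"gripper":-0.6},{"x":0,"y":0,"z":0,"turn":0,"gripper":-0.8},{"x":0,"y":0,"z":0,"turn":0,"gripper":-1},{"x":0,"y":0,"z":0,"turn":0,"gripper":-1},{"x":0,"y":0,"z":0,"turn":0,"gripper":-1}]' 50
python3 -c "
import numpy as np
for q in np.arange(0,1.2,.07):
    x,z=-.0898,.0036
    dx=x*np.cos(q)+z*np.sin(q)-x;dz=-x*np.sin(q)+z*np.cos(q)-z
    print(round(q,2),round(.866*dx,4),round(.5*dx,4),round(dz,4))"
```

```text
t: 23.4
ee_pos: [0.6053, 0.2684, 0.1849]
ee_rot: [[-0.008, -0.499, 0.866], [-0.007, 0.866, 0.499], [-1.0, -0.002, -0.01]]
force: [-8.9, -6.2, 5.6]
finger_gap: 0.126
0.0 0.0 0.0 0.0
0.07 0.0004 0.0002 0.0063
0.14 0.0012 0.0007 0.0125
0.21 0.0024 0.0014 0.0186
0.28 0.0039 0.0022 0.0247
0.35 0.0058 0.0033 0.0306
0.42 0.008 0.0046 0.0363
0.49 0.0106 0.0061 0.0418
0.56 0.0135 0.0078 0.0472
0.63 0.0168 0.0097 0.0522
0.7 0.0203 0.0117 0.057
0.77 0.0241 0.0139 0.0615
0.84 0.0282 0.0163 0.0657
0.91 0.0325 0.0188 0.0695
0.98 0.037 0.0214 0.073
1.05 0.0418 0.0241 0.0761
1.12 0.0467 0.027 0.0788
1.19 0.0518 0.0299 0.0811
```

```bash
python3 -m pendant '[{"x":-0.002,"y":-0.001,"z":0.007,"turn":0,"gripper":-1},{"x":-0.0018,"y":-0.0008,"z":0.0145,"turn":0,"gripper":-1},{"x":-0.0006,"y":0,"z":0.0205,"turn":0,"gripper":-1},{"x":0.001,"y":0.0007,"z":0.0267,"turn":0,"gripper":-1},{"x":0.0028,"y":0.0018,"z":0.0326,"turn":0,"gripper":-1},{"x":0.005,"y":0.003,"z":0.0383,"turn":0,"gripper":-1},{"x":0.0076,"y":0.0046,"z":0.0438,"turn":0,"gripper":-1},{"x":0.0105,"y":0.0063,"z":0.0492,"turn":0,"gripper":-1}]' 70
python3 - <<'E'
from h import *
im=bot.get_image('scene');cv2.imwrite('pics/s22.png',cv2.resize(im[110:210,195:305,::-1],None,fx=5,fy=5,interpolation=cv2.INTER_CUBIC))
E
```

```text
t: 24.2
ee_pos: [0.6171, 0.2752, 0.2321]
ee_rot: [[-0.008, -0.499, 0.866], [-0.006, 0.866, 0.499], [-1.0, -0.001, -0.009]]
force: [-7.6, -3.6, -8.2]
finger_gap: 0.111
```

View pics/s22.png

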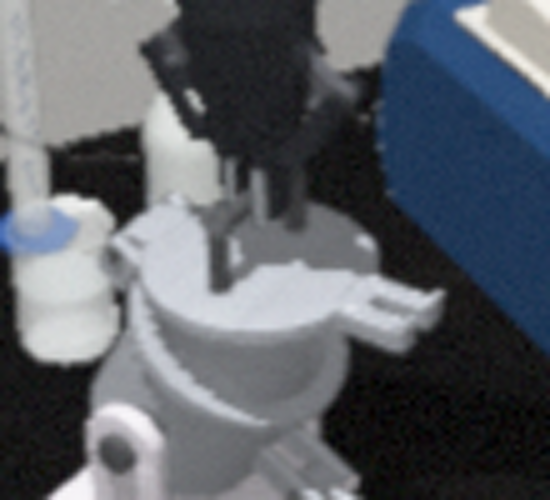

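```bash
python3 -m pendant '[{"x":0.0033,"y":0.0019,"z":0.005,"turn":0,"gripper":-1},{"x":0.0068,"y":0.0039,"z":0.0098,"turn":0,"gripper":-1},{"x":0.0106,"y":0.0061,"z":0.0143,"turn":0,"gripper":-1},{"x":0.0147,"y":0.0085,"z":0.0185,"turn":0,"gripper":-1},{"x":0.019,"y":0.011,"z":0.0223,"turn":0,"gripper":-1},{"x":0.0235,"y":0.0136,"z":0.0258,"turn":0,"gripper":-1},{"x":0.0283,"y":0.0163,"z":0.0289,"turn":0,"gripper":-1},{"x":0.0332,"y":0.0192,"z":0.0316,"turn":0,"gripper":-1}]'
python3 -m pendant '[{"x":0.004,"y":0.0023,"z":0.002,"turn":0,"gripper":-1},{"x":0.006,"y":0.0035,"z":0.003,"turn":0,"gripper":-1},{"x":0.006,"y":0.0035,"z":0.003,"turn":0,"gripper":-1}]'
python3 - <<'E'
from h import *
im=bot.get_image('scene');cv2.imwrite('pics/s23.png',cv2.resize(im[100:210,195:305,::-1],None,fx=5,fy=5,interpolation=cv2.INTER_CUBIC))
E
```

```text
t: 25.05
ee_pos: [0.6491, 0.2935, 0.2681]
ee_rot: [[-0.008, -0.499, 0.867], [-0.007, 0.867, 0.499], [-1.0, -0.002, -0.011]]
force: [-11.4, -8.8, 5.4]
finger_gap: 0.108
t: 25.35
ee_pos: [0.6507, 0.2944, 0.2696]
ee_rot: [[-0.019, -0.5, 0.866], [-0.016, 0.866, 0.5], [-1.0, -0.004, -0.025]]
force: [-23.6, -13.4, 4.9]
finger_gap: 0.109
```

View pics/s23.png

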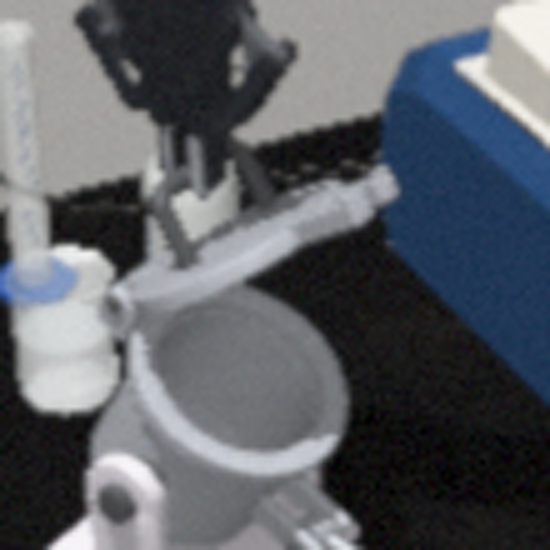

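```bash
python3 -m pendant '[{"x":-0.004,"y":-0.0023,"z":-0.001,"turn":0,"gripper":-1},{"x":-0.005,"y":-0.003,"z":-0.001,"turn":0,"gripper":-0.6},{"x":-0.005,"y":-0.003,"z":-0.001,"turn":0,"gripper":-0.3},{"x":-0.005,"y":-0.003,"z":-0.001,"turn":0,"gripper":-0.3},{"x":-0.005,"y":-0.003,"z":0.01,"turn":0,"gripper":-0.3},{"x":-0.005,"y":-0.003,"z":0.03,"turn":0,"gripper":-0.3},{"x":-0.005,"y":-0.003,"z":0.06,"turn":0,"gripper":-0.3},{"x":-0.005,"y":-0.003,"z":0.1,"turn":0,"gripper":-0.3}]'
python3 -m pendant '[{"x":-0.03,"y":-0.02,"z":0.02,"turn":0,"gripper":-0.3},{"x":-0.06,"y":-0.04,"z":0.02,"turn":0,"gripper":-0.3},{"x":-0.09,"y":-0.06,"z":0.02,"turn":0,"gripper":-0.3},{"x":-0.12,"y":-0.08,"z":0.02,"turn":0,"gripper":-0.3},{"x":-0.12,"y":-0.08,"z":0.02,"turn":0,"gripper":-0.3},{"x":-0.12,"y":-0.08,"z":0.02,"turn":0,"gripper":-0.3}]'
python3 - <<'E'
from h import *
for n in('scene','top','wrist'):
    im=bot.get_image(n);cv2.imwrite(f'pics/{n}24.png',im[:,:,::-1] if n!='scene' else cv2.resize(im[100:300,130:370,::-1],None,fx=3,fy=3))
    if n!='wrist':
        for t in('beaker','timer','tape_roll','dish','nut_wings'):print(n,t,[ (q['xyz'],q['confidence']) for q in bot.boxes_of(t,n)[:1]])
E
```

```text
t: 26.2
ee_pos: [0.6545, 0.2964, 0.3686]
ee_rot: [[0.0, -0.498, 0.867], [0.001, 0.867, 0.498], [-1.0, 0.0, 0.0]]
force: [1.0, 0.8, 0.2]
finger_gap: 0.349
t: 26.8
ee_pos: [0.5348, 0.2169, 0.3895]
ee_rot: [[0.005, -0.498, 0.867], [0.002, 0.867, 0.498], [-1.0, -0.001, 0.005]]
force: [-0.6, 0.1, -0.3]
finger_gap: 0.353
scene beaker [([0.594, 0.4707, 0.0555], 0.71)]
scene timer [([0.522, 0.5007, 0.0158], 0.94)]
scene tape_roll [([0.4197, 0.0965, 0.0218], 0.79)]
scene dish [([0.4469, 0.4222, 0.0144], 0.67)]
scene nut_wings [([0.6128, 0.2833, 0.2767], 0.74)]
top beaker [([0.6129, 0.47, 0.0519], 0.72)]
top timer [([0.5321, 0.4974, 0.0177], 0.81)]
top tape_roll [([0.4257, 0.085, 0.0203], 0.7)]
top dish [([0.4232, 0.0876, 0.0187], 0.6)]
top nut_wings [([0.5028, 0.2161, 0.0679], 0.47)]
```

View pics/scene24.png

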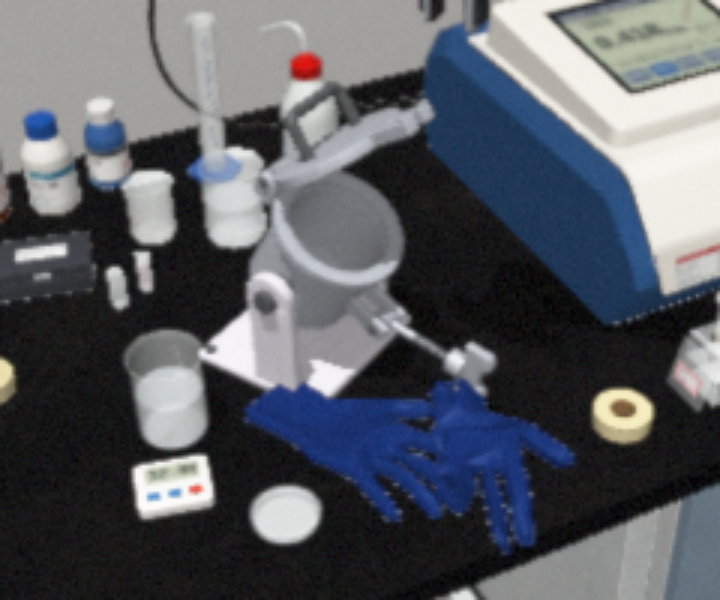

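View pics/wrist24.png

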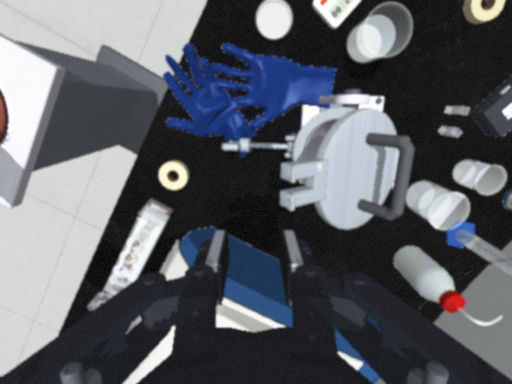

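Run:
```python
from ov import *
C=cam('scene')
P=(.5885,.2585,np.radians(30))
f=lambda p:((proj(p,C)-[130,100])*3).round(0).tolist()
Rz=np.array([[.866,-.5,0],[.5,.866,0],[0,0,1]])
for s in(1.0,1.1,1.25):
    w=wings(3.05,s,*P);print(s,'nutbox center',f(w.mean(0)),'ear ends',f(w[:4].mean(0)),f((w[[0,1,4,5]]).mean(0)),f(w[[2,3,6,7]].mean(0)))
for q in(0,.85,1.0,1.1):
    r0=np.array([-.0898,.0036]);H=np.array([.6075,.2690,.208]) # handle shut
    hx=r0[0]*np.cos(q)+r0[1]*np.sin(q);hz=-r0[0]*np.sin(q)+r0[1]*np.cos(q)
    h=H+Rz@[hx-r0[0],0,hz-r0[1]]
    print(q,[f(h+Rz@[0,k,0]) for k in(-.036,.036)])
```

```text
1.0 nutbox center [[476.0, 352.0]] ear ends [[462.0, 347.0]] [[477.0, 323.0]] [[475.0, 380.0]]
1.1 nutbox center [[476.0, 361.0]] ear ends [[461.0, 354.0]] [[480.0, 333.0]] [[471.0, 387.0]]
1.25 nutbox center [[473.0, 372.0]] ear ends [[459.0, 364.0]] [[482.0, 348.0]] [[465.0, 396.0]]
0 [[[382.0, 176.0]], [[338.0, 213.0]]]
0.85 [[[351.0, 104.0]], [[304.0, 139.0]]]
1.0 [[[341.0, 94.0]], [[293.0, 128.0]]]
1.1 [[[333.0, 87.0]], [[286.0, 122.0]]]
```

```bash
python3 -c "
from cell import bot
s=bot.sense();print(s['t'],s['force'],abs(s['dq']).max());print(bot.finish_job())"
```

```text
27.45 [ 0.47756922 -0.1396171   0.08217421] 0.17206569819076314
the job is handed in; nothing more can be done
None
```

The vessel stands open, everything is released, and I handed the job in at 27.5 s of the 72 s allowed. The hand-in reported no verdict. I had no joint readings, so the angles below are estimated from the pictures.

**What I did**
- **Wing nut:** I turned it to about 2.95 rad by pushing one ear round with the fingers on either side of it. It was already at about 0.4 rad when I started, not at 0. My first attempts, gripping the middle of the wings, slipped because the fingertips sat roughly 20 mm higher than the stated 14 mm ahead of the TCP. One descent there pressed a fingertip on the hub with about 27 N at the wrist.
- **Eyebolt:** I pinched the wings and swung the bolt forward and down to its stop, then let go.
- **Lid:** I gripped the handle bar and raised the lid until the wrist force jumped at its stop. Then I let go and backed off.

**Last checks**
- **Lid:** about 1.1 rad, judged from where the handle shows in the scene picture.
- **Eyebolt:** about 1.15–1.2 rad, above the required 1.0. It may have sprung back slightly when I let go.
- **Bystanders:** the beaker, timer and tape roll were found within about 5 mm of where they started. The scene camera found the dish in place, 3–4 mm off.
- **Wrong detections:** the top camera reported the tape roll as the dish, and the scene camera reported the lid as the nut. I discounted both because the pictures disagreed.
- **Robot:** clear of everything, with about zero force on the tool.

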